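# Jack the sample up to the mark with the tommy bar

### The arm

A 7-joint arm with a two-finger parallel gripper is mounted at the origin on a cart in front of the work surface, level with it; the furniture and walls round the work are solid. World frame = base frame: x ahead of the robot, y to its left, z up, the work surface at z = 0. Lengths are in mm, angles in rad, forces in N, time in s.
With the tool pointing down it reaches from about 400 to 850 mm from the base axis. Payload 10.4 kg.
Tool frame: the origin (TCP) lies where the fingers leave the gripper's body, on its centre line; the fingertips stand 70 mm ahead of it and the grasp point (between the pads) lies pinch_z ahead of it (pinch_z is the distance from the TCP to the grasp point, in mm); y points along the fingers, z is the direction in which the jaws open and shut, and the axes are right-handed (so a half turn about y gives the same grasp; the last joint's range is limited). The gripper opens to 87 mm and grips with 3 to 60 N. Pads are 19 mm wide; open, the fingers measure 117 mm over their backs; the gripper's body (75 mm by 190 mm) begins 51 mm behind the grasp point.
Start: joints at [-1.169, 0.332, -0.065, 1.46, 0.022, 1.35, -0.088], TCP at [257.575, 569.473, 292.276] pointing down, gripper open.
Joint ranges: [-2.6, 2.6], [-0.5, 2.12], [-1.47, 1.34], [0.16, 2.42], [-1.27, 4.41], [0.06, 2.06], [-2.6, 2.6]. Speed limits (rad/s): [2.22, 2.22, 2.79, 2.79, 3.14, 3.14, 3.14].

### API

Orientations are given as a unit quaternion [x, y, z, w].
In Python, from station import get_obs, capture, calibration, hand_in, pinch_z gives the robot as it stands.
- The arm moves only by the tool play_rows, never from a script. Its argument "rows" is a list of rows, each a list of 5 numbers: the shift along the world's x, y, z in cm, then the turn about the world's z in degrees, then the finger opening in cm, from 0 to 8.7. A call has 1 to 20 rows; each row is the pose to reach, as a shift and turn from the pose commanded when the call began; what a row does not reach only later rows make up. A row lasts 1/8 s, in which the tool goes at most 62.5 mm and 10.7 degrees, less where a joint would pass 70% of its speed; a pose out of reach is approached as far as the arm can. A call with a gripper value outside its range is refused whole. The fingers move at their own pace and stop on an object; the grip force is fixed at half the most. Time passes only in rows, so rows that repeat a pose let the fingers close. It gives the time, the measured TCP pose, the force and the opening at its end, in the units of the state.
- get_obs(): the state, without advancing time (a new reading comes with each control period).
- capture(name): name is "scene" or "top" or "wrist"; returns the picture (480x640x3 uint8, red, green, blue); there is no depth.
- calibration(name): a dict with "fovy" (degrees; the focal length in pixels is half the picture's height over the tangent of half this angle, whatever the lens; pixels are square), "cx", "cy" (the principal point, pixels), "R" (3x3) and "t" (3): a world point X has camera coordinates R X + t. Camera axes: x right, y down, z forward; pixel columns grow to the right and rows downward; lengths in mm; the calibration is good to about 2 mm. A picture is of the moment at which its call begins: read the wrist's pose just before it. calibration takes no time and is no camera call; for the wrist camera it gives the pose at the moment of the call.
- hand_in(): hands the job in, once; it reports no verdict.
The state is a dict: "time_s": time; "joint_positions": joint angles; "dq": joint speeds; "joint_torque": joint torques, N m; "position": TCP position; "orientation": TCP orientation; "contact_force": force on the tool from outside, world axes, zero at the start; "moment": the same for the moment, N m; "grip_width": finger opening in mm.
Only numpy, scipy, OpenCV 4.12 (cv2) and the standard library are available. Lean on these libraries where they do the work, as an engineer would, in place of code of your own. Each camera call takes 0.05 s, during which the arm holds its last target.

### The job

Raise the sample pot on the small blue screw jack until the red pointer of its table is level with the green mark on the gauge rod: put the red-handled bar into the holes of the steel collar, one after another, and turn the collar clockwise (seen from above) with the bar only, never with the gripper. Then take the bar out and lay it down flat on the black mat; leave the green mark and everything else standing on the bench where it is.

Things in the scene. Friction and masses are not known exactly. Their poses are not given: they have to be found in the camera images.
- jack: blue screw jack, fixed. Origin on its vertical axis at bench level; foot 104 mm across. Two blue cheeks (28 mm wide along its x, 38 to 48 mm from the axis along its +y and -y, 60 mm high) stop the bar: it swings about 60 degrees either side of the jack's -x direction (working side, towards the robot); on the +x side the centrifuge is in the way. 6 mm gauge rod on the +y cheek, 98 mm high
- collar_mid (a point): middle of the steel collar, on the jack's axis, 40 mm above the bench. Collar 68 mm across, from 25 to 55 mm high, with six radial holes 60 degrees apart, each marked by a small red stroke on top. Holes square, 15 x 15 mm, level, centre line at this height, from the rim (34 mm from the axis) in to a solid core (14 mm from the axis)
- collar (a joint): turn of the collar in rad, growing clockwise seen from above; raises the table 5.73 mm per rad. Stiff (about 0.12 N m), stays where it is left. At value q the holes point, in the jack's frame, at the angles pi - q + k*pi/3 from its x axis (counterclockwise positive). The turn needed is 2.8 to 3.9 rad, more than one swing between the cheeks
- pointer (a point): tip of the red pointer tongue (2 mm thick), 37 mm from the jack's axis beside the gauge rod; it rises with the round table (62 mm across, above the collar) and the sample pot fixed on it (46 mm across, 66 mm high, top 132 to 156 mm above the bench)
- bar: loose tommy bar, about 120 g, lying on the bench: red square grip 18 x 18 mm, 64 mm long, with a round steel rod 9 mm thick standing 50 mm out of one end (first 6 mm a 13 mm ferrule). Origin: middle of the grip, on the rod's centre line (9 mm above the bench as it lies); x axis along the rod to the tip
- green_mark (a point): middle of the green ring (16 mm across, 7 mm high) set on the gauge rod; it shows the wanted height of the pointer and must stay where it is
- bar_tip (a point): tip of the rod, 82 mm from the middle of the grip
- mat: black rubber mat, 80 mm (its x) by 130 mm (its y), 3 mm thick, fixed. Origin: the centre of its underside, on the bench
- cup_red: bystander: sample cup with a red cap, 48 mm across, 60 mm high; origin under its centre
- dropper: bystander: brown dropper bottle, 38 mm across, 124 mm high; origin under its centre
- matches: bystander: match box lying flat, 36 x 53 x 14 mm; origin under its centre
- lid: bystander: flat white lid, 95 mm across, 19 mm high; origin under its centre
- cup_blue: bystander: sample cup with a blue cap, 48 mm across, 60 mm high; origin under its centre

How it is judged:
By the outcome, as a careful person would: the job done as asked, in the order asked, and still so for the second after the job is handed in, with the robot touching nothing.
It also fails if it takes over 72 s, if anything falls off the work surface, if the arm or the gripper's body presses on something with over 40 N, if the wrist force passes 120 N, or if a joint passes its speed limit or range.

## Working session

There is one attempt and no reset: what is moved stays moved. The work goes in short steps, Python scripts to look and compute and a tool call to move; the robot and the scene stay as the last step left them, time stands still between calls to the robot, and variables do not carry over. Pictures are saved under pics/ and viewed, and the job is handed in when it is done.

Besides the shell and the picture viewer there is one more tool, called after "Emit:" in YAML: its name, and indented under it one key for each argument. play_rows: Moves the arm, as the interface text tells. Its arguments: {"type":"object","properties":{"rows":{"type":"array"}},"required":["rows"]}

```bash
ls; mkdir -p pics; python3 - <<'E'
from station import *
import cv2
o=get_obs(); print(o); print(pinch_z() if callable(pinch_z) else pinch_z)
for n in ["scene","top","wrist"]:
    c=calibration(n); print(n,c)
    cv2.imwrite(f"pics/{n}0.png",capture(n)[:,:,::-1])
E
```

```text
pics
{'time_s': 0.0, 'joint_positions': array([-1.16859384,  0.3328557 , -0.06469796,  1.46095839,  0.02159642,
        1.34988003, -0.08850793]), 'dq': array([ 1.65635494e-03, -2.43478574e-05,  1.62730720e-04, -7.08955230e-04,
       -1.42284756e-03, -1.91049141e-03,  3.44272427e-04]), 'joint_torque': array([ 6.93946386e-04, -6.23271275e+01,  2.49573524e-02, -3.89897382e+01,
       -6.14056620e-02,  3.97303922e-02,  7.55726796e-05]), 'position': array([257.4695548 , 569.18444597, 291.45580622]), 'orientation': array([ 0.69170714, -0.14914288,  0.14897688, -0.69072681]), 'contact_force': array([ 0.45186223, -0.08193955,  0.18994221]), 'moment': array([-0.01732296, -0.01099333, -0.03927276]), 'grip_width': 86.99893087225202}
51.0
scene {'fovy': 47.37055769711322, 'cx': 314.7892669465658, 'cy': 248.95115115413944, 'R': array([[-0.67000896, -0.74199745, -0.02297367],
       [-0.3096195 ,  0.3074394 , -0.89978707],
       [ 0.67470272, -0.5957523 , -0.43572403]]), 't': array([ 281.91598275,  202.34642659, 1262.18636375])}
top {'fovy': 51.35345589113442, 'cx': 320.4759684359487, 'cy': 239.01245982116183, 'R': array([[-0.02547583, -0.99965777,  0.00594409],
       [-0.98113364,  0.02386297, -0.1918524 ],
       [ 0.1916449 , -0.01071955, -0.98140579]]), 't': array([ -10.23614552,  489.22584333, 1158.20803023])}
wrist {'fovy': 66.550758042464, 'cx': 323.76796048221746, 'cy': 236.8669605603352, 'R': array([[ 0.41341749,  0.91053999, -0.00170602],
       [ 0.87872995, -0.39848228,  0.26276521],
       [ 0.23857841, -0.11013086, -0.9648583 ]]), 't': array([-624.09355288,  -31.41627444,  391.34400527])}
```

View pics/scene0.png

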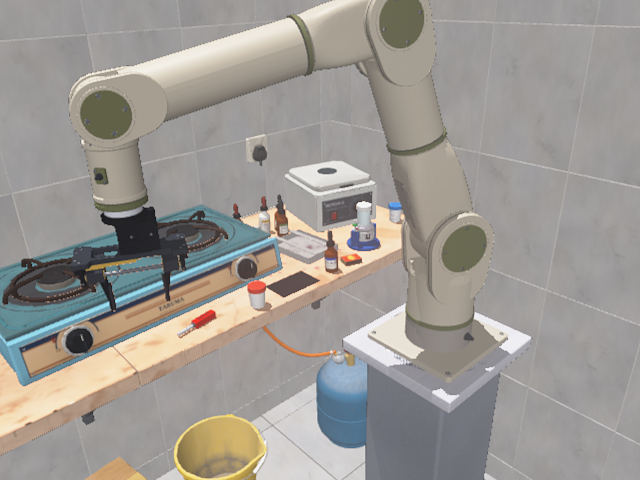

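View pics/top0.png

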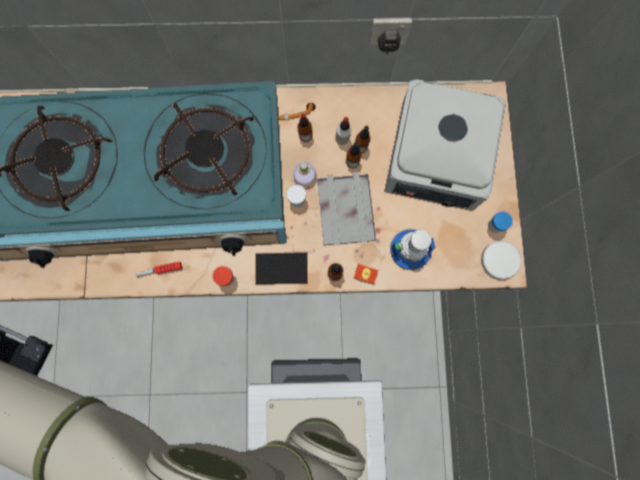

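View pics/wrist0.png

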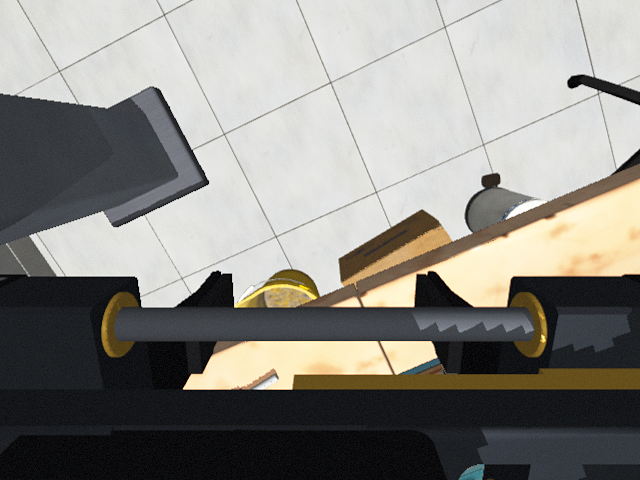

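```bash
cat > h.py <<'E'
import numpy as np,cv2
from station import *
def f(c): return 240/np.tan(np.radians(c['fovy'])/2)
def ray(c,u,v):
    d=np.array([(u-c['cx'])/f(c),(v-c['cy'])/f(c),1.0]); R=np.array(c['R']);t=np.array(c['t'])
    return -R.T@t, R.T@d
def onplane(c,u,v,z):
    o,d=ray(c,u,v); return o+d*(z-o[2])/d[2]
def proj(c,X):
    p=np.array(c['R'])@np.asarray(X,float)+np.array(c['t']); return p[:2]/p[2]*f(c)+[c['cx'],c['cy']]
def tri(cs,uvs):
    A=np.zeros((3,3));b=np.zeros(3)
    for c,(u,v) in zip(cs,uvs):
        o,d=ray(c,u,v); d/=np.linalg.norm(d); M=np.eye(3)-np.outer(d,d); A+=M;b+=M@o
    X=np.linalg.solve(A,b); return X
def tool():
    from scipy.spatial.transform import Rotation as Ro
    o=get_obs(); return o['position'],Ro.from_quat(o['orientation']).as_matrix(),o
E
python3 - <<'E'
from h import *
p,R,o=tool(); print(R.round(3))
c=calibration('top')
im=cv2.imread('pics/top0.png')
for n,u,v,z in [('bar',168,268,9),('tip',138,275,9),('mat',282,268,3),('jack',412,249,10),('drop',336,272,100),('matches',366,274,14),('cupred',222,276,60),('lid',502,260,19),('edge',300,293,0)]:
    print(n,onplane(c,u,v,z).round(0))
cv2.imwrite('pics/t_jack.png',cv2.resize(im[215:300,320:440],None,fx=6,fy=6,interpolation=cv2.INTER_CUBIC))
cv2.imwrite('pics/t_bar.png',cv2.resize(im[240:300,120:240],None,fx=6,fy=6,interpolation=cv2.INTER_CUBIC))
s=cv2.imread('pics/scene0.png')
cv2.imwrite('pics/s_jack.png',cv2.resize(s[185:275,310:420],None,fx=6,fy=6,interpolation=cv2.INTER_CUBIC))
E
```

```text
[[ 0.911 -0.     0.412]
 [-0.412 -0.001  0.911]
 [ 0.    -1.    -0.001]]
bar [433. 354.   9.]
tip [417. 427.   9.]
mat [427.  74.   3.]
jack [ 465. -250.   10.]
drop [401. -55. 100.]
matches [ 405. -132.   14.]
cupred [403. 212.  60.]
lid [ 431. -467.   19.]
edge [364.  31.   0.]
```

View pics/t_jack.png

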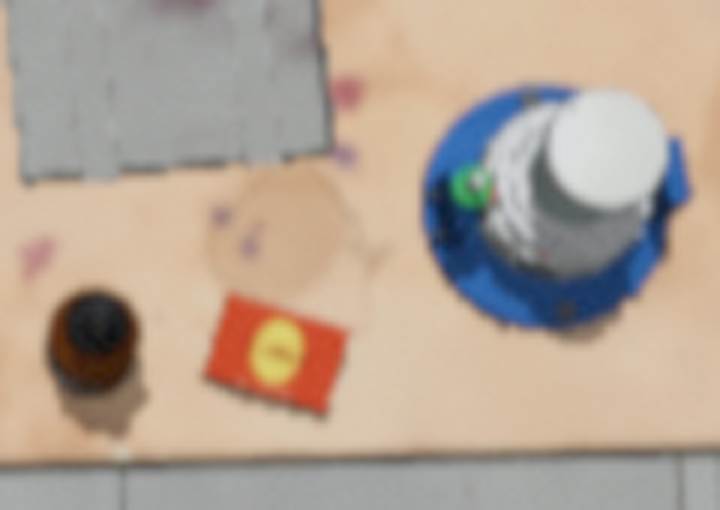

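View pics/t_bar.png

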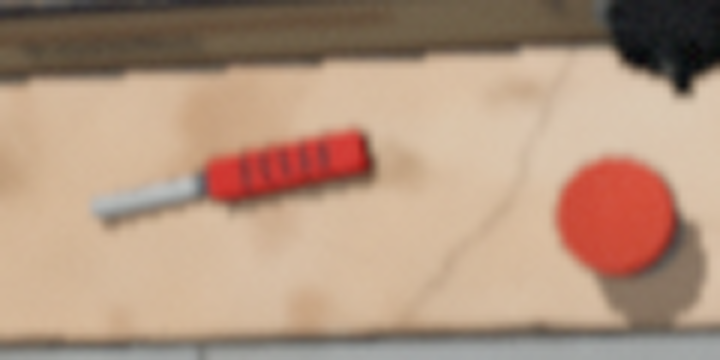

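View pics/s_jack.png

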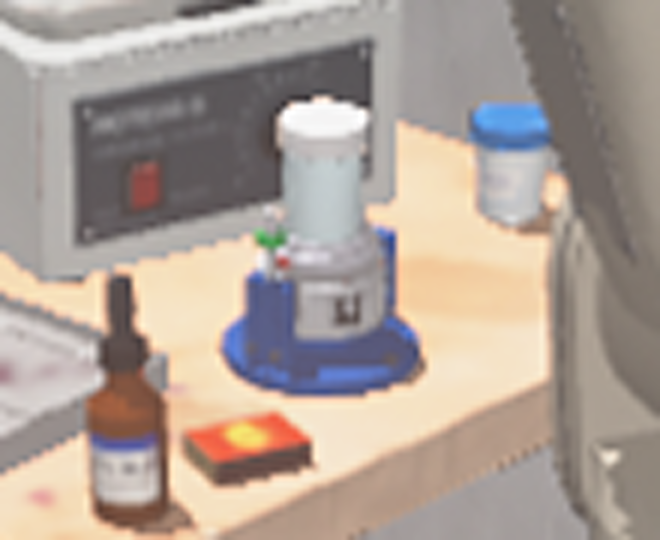

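```bash
python3 - <<'E'
from h import *
p,R,o=tool(); c=calibration('wrist')
C=-np.array(c['R']).T@c['t']; print('cam in tool',R.T@(C-p)); print('cam axes in tool',(np.array(c['R'])@R).round(3))
for n,l in [('pinch',51),('tip',70)]: print(n,proj(c,p+R[:,1]*l))
# bar by mask
c=calibration('top'); im=cv2.imread('pics/top0.png').astype(int)
b,g,r=im[...,0],im[...,1],im[...,2]
m=((r>120)&(g<70)&(b<80)).astype(np.uint8)
n,l,s,ce=cv2.connectedComponentsWithStats(m)
for i in range(1,n):
    if s[i,4]>20: print(s[i],ce[i],onplane(c,*ce[i],18).round(1))
E
```

```text
cam in tool [-7.16362320e+01 -9.32570800e+01 -7.06736582e-03]
cam axes in tool [[ 0.001  0.     1.   ]
 [ 0.965 -0.263 -0.001]
 [ 0.263  0.965 -0.001]]
pinch [324.16361726 309.13745585]
tip [324.13951715 291.27325989]
[155 263  26  11 165] [167.64848485 267.77575758] [432.1 352.3  18. ]
[224 275   9  11  22] [228.5        280.81818182] [396.4 203.6  18. ]
```

```bash
python3 - <<'E'
from h import *
im=cv2.imread('pics/top0.png');s=cv2.imread('pics/scene0.png')
cv2.imwrite('pics/t_a.png',cv2.resize(im[200:300,100:300],None,fx=4,fy=4,interpolation=cv2.INTER_CUBIC))
cv2.imwrite('pics/s_a.png',cv2.resize(s[230:390,0:290],None,fx=2.7,fy=2.7,interpolation=cv2.INTER_CUBIC))
E
```

```text
(no output)
```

View pics/t_a.png

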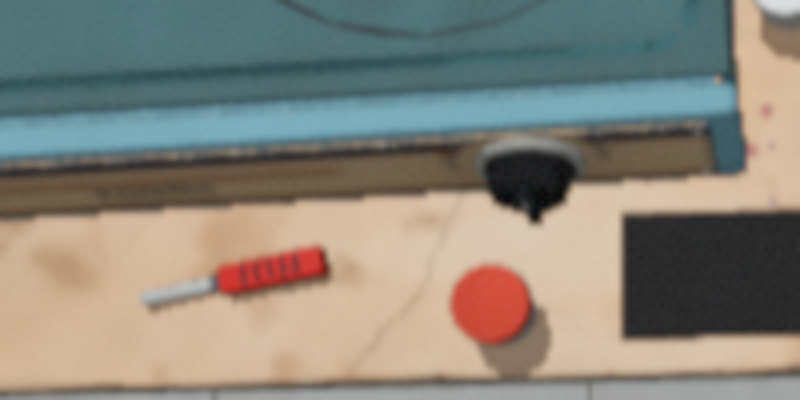

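View pics/s_a.png

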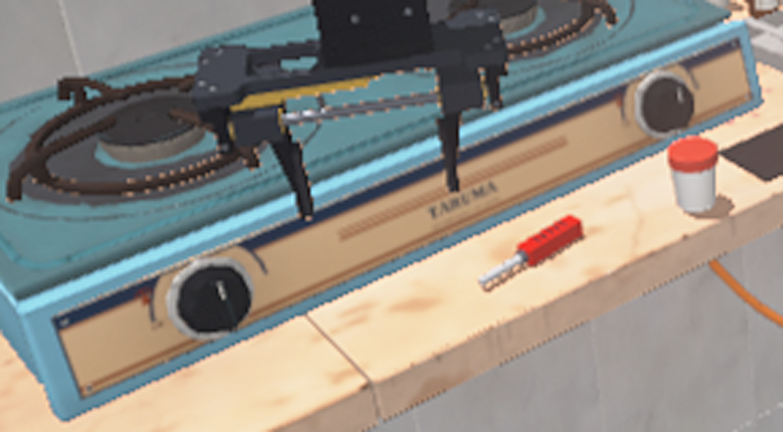

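```bash
python3 - <<'E'
from h import *
t=calibration('top');s=calibration('scene')
print('top corner',tri([t,s],[(283.5,225),(276,237)]).round(0))
print('bot corner',tri([t,s],[(285.5,242.5),(282,268)]).round(0))
for z in (0,): print(onplane(t,100+742/4,242.5,z),onplane(t,100+300/4,200+204/4,z),onplane(t,100,254,z))
print('bench edge',onplane(t,154,296,0),onplane(t,247,293.5,0))
E
```

```text
top corner [511.  62. 107.]
bot corner [488.  64.  19.]
[491.300756    64.96628797   0.        ] [476.42968356 340.80792223   0.        ] [473.4056748  526.98903176   0.        ]
bench edge [365.66067941 388.80516508   0.        ] [366.08847487 161.03796059   0.        ]
```

Emit:
play_rows:
  rows:
    - [6,-5,0,10,3]
    - [12,-10,0,20,3]
    - [18,-15,-2,30,3]
    - [23.6,-20.3,-4.2,36,3]
    - [23.6,-20.3,-4.2,36,3]
    - [23.6,-20.3,-4.2,36,3]

```text
time_s: 0.9
position: [497.1, 361.1, 248.7]
orientation: [0.705, 0.069, -0.069, -0.703]
contact_force: [0.3, -0.0, -0.5]
grip_width: 35.6
```

```bash
python3 - <<'E'
from h import *
p,R,o=tool(); print(p,R.round(2)[:,2],o['joint_positions'].round(2),o['time_s'])
cv2.imwrite('pics/w1.png',capture('wrist')[:,:,::-1])
import pickle;pickle.dump(calibration('wrist'),open('w1.pkl','wb'))
E
```

```text
[497.11474325 361.14856658 248.6717086 ] [-0.19  0.98 -0.  ] [-0.72  0.33  0.02  1.55 -0.    1.26  1.07] 0.9
```

View pics/w1.png

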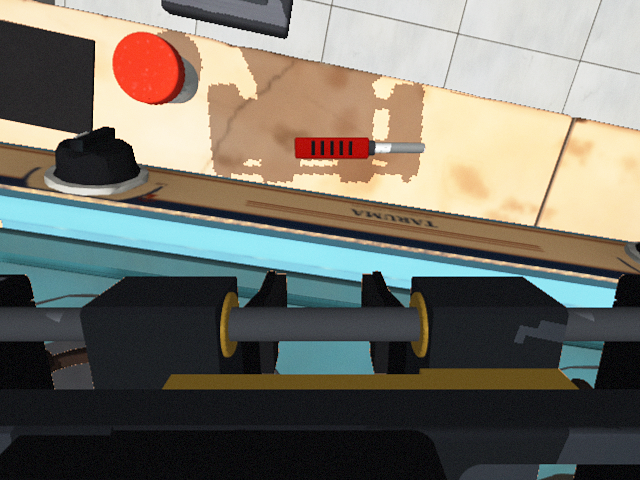

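```bash
python3 - <<'E'
from h import *
import pickle
c=pickle.load(open('w1.pkl','rb'))
im=cv2.imread('pics/w1.png').astype(int);b,g,r=im[...,0],im[...,1],im[...,2]
m=((r>110)&(g<60)&(b<70)).astype(np.uint8); m[:, :250]=0
ys,xs=np.nonzero(m); print(xs.min(),xs.max(),ys.min(),ys.max(), xs.mean(),ys.mean())
print('grip mid',onplane(c,332,148,14), 'rear',onplane(c,296,148,9),'tip',onplane(c,425,148,9))
for u,v in [(210,178),(400,208),(550,235)]: print('stove bottom',onplane(c,u,v,0))
t=calibration('top')
E
```

```text
295 368 138 158 331.53546375682 147.98285268901014
grip mid [432.6135414  357.35844229  14.        ] rear [438.96347448 326.18410693   9.        ] tip [416.61146466 438.26600283   9.        ]
stove bottom [481.68774767 251.86113606   0.        ]
stove bottom [4.74532538e+02 4.32155565e+02 5.68434189e-14]
stove bottom [471.81443587 580.98610999   0.        ]
```

```bash
python3 - <<'E'
from h import *
import pickle
c=pickle.load(open('w1.pkl','rb')); t=calibration('top')
im=cv2.imread('pics/w1.png'); tp=cv2.imread('pics/top0.png')
print([tuple(im[v,332]) for v in range(185,260,4)])
for y in (357,):
  for z in (0,80,90,100,110,120):
    # find wrist (x) for column 332
    print(z,[ (v,onplane(c,332,v,z).round(0)[0]) for v in (197,223,229)], )
col=150
print([(v,tuple(tp[v,160])) for v in range(225,256,2)])
for z in (80,90,100,110,120): print(z,[(v,onplane(t,160,v,z).round(0)[:2]) for v in (231,239,241)])
E
```

```text
[(np.uint8(178), np.uint8(230), np.uint8(253)), (np.uint8(185), np.uint8(234), np.uint8(253)), (np.uint8(194), np.uint8(242), np.uint8(255)), (np.uint8(58), np.uint8(85), np.uint8(113)), (np.uint8(81), np.uint8(120), np.uint8(148)), (np.uint8(80), np.uint8(116), np.uint8(144)), (np.uint8(78), np.uint8(116), np.uint8(144)), (np.uint8(74), np.uint8(104), np.uint8(139)), (np.uint8(71), np.uint8(100), np.uint8(135)), (np.uint8(84), np.uint8(120), np.uint8(146)), (np.uint8(65), np.uint8(98), np.uint8(135)), (np.uint8(40), np.uint8(25), np.uint8(18)), (np.uint8(45), np.uint8(29), np.uint8(24)), (np.uint8(152), np.uint8(193), np.uint8(228)), (np.uint8(129), np.uint8(113), np.uint8(67)), (np.uint8(121), np.uint8(105), np.uint8(63)), (np.uint8(245), np.uint8(233), np.uint8(151)), (np.uint8(247), np.uint8(235), np.uint8(155)), (np.uint8(245), np.uint8(233), np.uint8(153))]
0 [(197, np.float64(477.0)), (223, np.float64(501.0)), (229, np.float64(507.0))]
80 [(197, np.float64(465.0)), (223, np.float64(484.0)), (229, np.float64(488.0))]
90 [(197, np.float64(463.0)), (223, np.float64(482.0)), (229,
[... 860 characters left out ...]
np.uint8(72), np.uint8(94), np.uint8(110))), (249, (np.uint8(62), np.uint8(79), np.uint8(95))), (251, (np.uint8(114), np.uint8(139), np.uint8(168))), (253, (np.uint8(138), np.uint8(171), np.uint8(204))), (255, (np.uint8(136), np.uint8(167), np.uint8(202)))]
80 [(231, array([511., 355.])), (239, array([492., 354.])), (241, array([487., 354.]))]
90 [(231, array([509., 352.])), (239, array([490., 351.])), (241, array([485., 351.]))]
100 [(231, array([506., 348.])), (239, array([488., 348.])), (241, array([483., 348.]))]
110 [(231, array([504., 345.])), (239, array([486., 345.])), (241, array([481., 344.]))]
120 [(231, array([502., 342.])), (239, array([483., 341.])), (241, array([479., 341.]))]
```

```bash
python3 - <<'E'
from h import *
p,R,o=tool(); print(p,R.round(4)[:,2],np.abs(o['dq']).max(),o['time_s'],o['grip_width'])
E
```

```text
[495.64414736 363.32668383 249.14587381] [-0.1969  0.9804 -0.0019] 0.05132705784367849 0.95 33.29673043271878
```

Emit:
play_rows:
  rows:
    - [-4,4,0,-6,0]
    - [-5.6,6.25,-5,-9.7,0]
    - [-5.6,6.25,-10,-9.7,0]
    - [-5.6,6.25,-11.5,-9.7,0]
    - [-5.6,6.25,-11.5,-9.7,0]
    - [-5.6,6.25,-11.5,-9.7,0]

```text
time_s: 1.7
position: [438.6, 429.7, 137.6]
orientation: [-0.706, -0.013, 0.011, 0.708]
contact_force: [-0.4, 0.5, 0.4]
grip_width: 0.4
```

```bash
python3 - <<'E'
from h import *
p,R,o=tool(); print(p,R.round(4)[:,2],np.abs(o['dq']).max(),o['time_s'],o['grip_width'])
cw=calibration('wrist')
cv2.imwrite('pics/w2.png',capture('wrist')[:,:,::-1]);cv2.imwrite('pics/t2.png',capture('top')[180:300,60:280,::-1].repeat(3,0).repeat(3,1))
cv2.imwrite('pics/s2.png',capture('scene')[:,:,::-1])
E
```

```text
[438.56494717 429.7107009  137.57383626] [-0.0338  0.9994  0.0024] 0.005407299037523346 1.7 0.40002380772264845
```

View pics/w2.png

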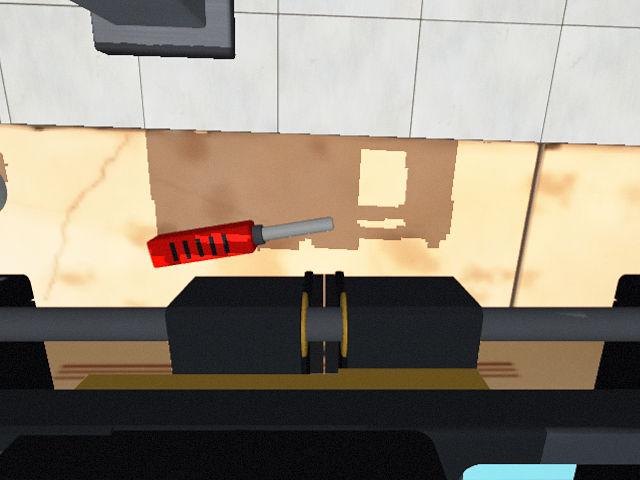

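View pics/t2.png

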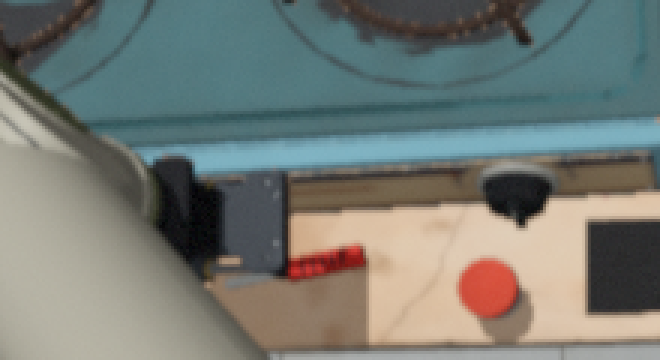

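View pics/s2.png

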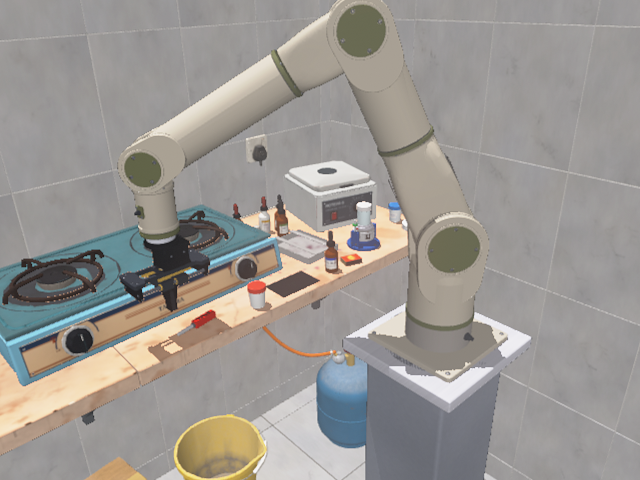

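```bash
python3 - <<'E'
from h import *
c=calibration('wrist')
print(tool()[0])
print(onplane(c,204,244,14),onplane(c,332,223,10),onplane(c,152,250,12), 'edge',onplane(c,330,135,0))
E
```

```text
[438.27038711 429.45643481 136.97977875]
[432.59619398 355.47398     14.        ] [417.74704437 433.86274415  10.        ] [438.15422499 322.18627354  12.        ] edge [365.4134893  430.87620316   0.        ]
```

Emit:
play_rows:
  rows:
    - [0,0,-2,0,0]
    - [0,0,-4,0,0]
    - [0,0,-5,0,0]
    - [0,0,-5.5,0,0]
    - [0,0,-5.9,0,0]
    - [0,0,-5.9,0,0]
    - [0,0,-5.9,0,0]

```text
time_s: 2.72
position: [437.8, 429.2, 76.8]
orientation: [-0.707, -0.012, 0.012, 0.707]
contact_force: [0.3, 0.4, 0.2]
grip_width: 0.5
```

```bash
python3 - <<'E'
import numpy as np
P=np.array([435,343.]);c0=np.array([438,429.])
for d in range(101,182,8):
    a=np.radians(d);u=np.array([np.cos(a),np.sin(a)]);n=np.array([u[1],-u[0]])
    h=9.5*abs(u[1])+15*abs(u[0]); q=P+78*u+(4.5+h)*n
    print(d,((q-c0)/10).round(1),q.round())
E
```

```text
101 [-0.2 -0.6] [436. 423.]
109 [-1.1 -0.6] [427. 423.]
117 [-2.1 -0.8] [417. 421.]
125 [-3.1 -1. ] [407. 419.]
133 [-4.  -1.4] [398. 415.]
141 [-5. -2.] [388. 409.]
149 [-5.8 -2.7] [380. 402.]
157 [-6.6 -3.5] [372. 394.]
165 [-7.3 -4.5] [365. 384.]
173 [-7.8 -5.6] [360. 373.]
181 [-8.1 -6.8] [357. 361.]
```

Emit:
play_rows:
  rows:
    - [-0.6,-0.4,0,0,0]
    - [-1.1,-0.6,0,0,0]
    - [-1.6,-0.7,0,0,0]
    - [-2.1,-0.8,0,0,0]
    - [-2.6,-0.9,0,0,0]
    - [-3.1,-1.0,0,0,0]
    - [-3.6,-1.2,0,0,0]
    - [-4.0,-1.4,0,0,0]
    - [-4.5,-1.7,0,0,0]
    - [-5.0,-2.0,0,0,0]
    - [-5.4,-2.3,0,0,0]
    - [-5.8,-2.7,0,0,0]
    - [-6.2,-3.1,0,0,0]
    - [-6.6,-3.5,0,0,0]
    - [-7.0,-4.0,0,0,0]
    - [-7.3,-4.5,0,0,0]
    - [-7.5,-5.0,0,0,0]
    - [-7.5,-5.0,0,0,0]
    - [-7.3,-4.2,1,0,0]
    - [-7.3,-4.2,5,0,0]

```text
time_s: 5.22
position: [363.9, 387.3, 125.8]
orientation: [0.708, 0.012, -0.013, -0.706]
contact_force: [0.6, 0.1, 0.2]
grip_width: 0.5
```

Emit:
play_rows:
  rows:
    - [2,0,6,0,4.5]
    - [8,-2,12,0,4.5]
    - [13,-3,14,0,4.5]
    - [13,-3,14,0,4.5]
    - [13,-3,14,0,4.5]
    - [13,-3,14,0,4.5]

```text
time_s: 5.98
position: [492.8, 358.0, 265.3]
orientation: [0.707, 0.012, -0.014, -0.707]
contact_force: [0.2, 0.0, -0.4]
grip_width: 43.7
```

```bash
python3 - <<'E'
from h import *
p,R,o=tool(); print(p,o['time_s'],np.abs(o['dq']).max())
import pickle
cw=calibration('wrist');pickle.dump(cw,open('w3.pkl','wb'))
cv2.imwrite('pics/w3.png',capture('wrist')[:,:,::-1])
E
```

```text
[492.8441784  357.98628206 265.2892437 ] 5.975 0.007519342165628419
```

View pics/w3.png

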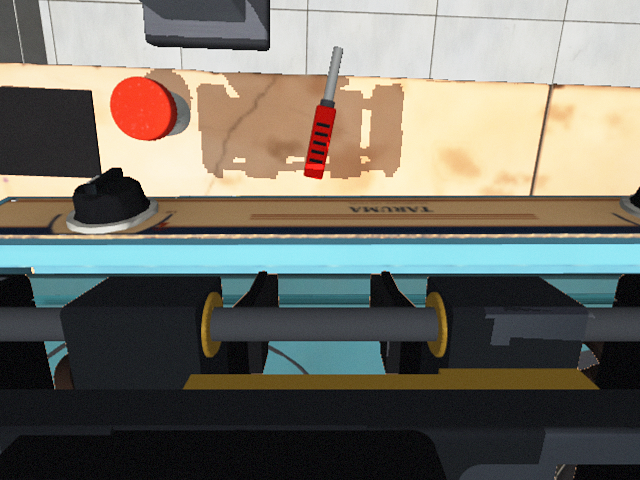

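```bash
python3 - <<'E'
from h import *
import pickle
c=pickle.load(open('w3.pkl','rb'))
im=cv2.imread('pics/w3.png').astype(int);b,g,r=im[...,0],im[...,1],im[...,2]
m=((r>110)&(g<60)&(b<70)).astype(np.uint8); m[:, :250]=0
rc=cv2.minAreaRect(np.argwhere(m)[:,::-1].astype(np.float32)); print(rc)
mid=onplane(c,*rc[0],14);tip=onplane(c,338,49,9); print(mid,tip,np.linalg.norm((tip-mid)[:2]),np.degrees(np.arctan2(*(tip-mid)[1::-1])))
p,R,o=tool();print(p,np.degrees(np.arctan2(R[1,2],R[0,2])))
E
```

```text
((319.2691955566406, 141.65383911132812), (19.611610412597656, 72.17072296142578), 11.309932708740234)
[424.67058114 351.12300053  14.        ] [346.19645619 364.87309689   9.        ] 79.66965191788248 170.06162348544092
[492.80229969 357.9616086  265.32004361] 92.09525077302207
```

Emit:
play_rows:
  rows:
    - [-4,-0.6,-4,-6,4.5]
    - [-7.2,-0.6,-9,-12,4.5]
    - [-7.2,-0.6,-13,-12,4.5]
    - [-7.2,-0.6,-16,-12,4.5]
    - [-7.2,-0.6,-16,-12,4.5]
    - [-7.2,-0.6,-16,-12,4.5]

```text
time_s: 6.78
position: [422.5, 351.7, 107.4]
orientation: [-0.704, 0.061, -0.062, 0.705]
contact_force: [-0.1, -0.8, 0.0]
grip_width: 44.7
```

```bash
python3 - <<'E'
from h import *
p,R,o=tool();print(p,np.degrees(np.arctan2(R[1,2],R[0,2])),o['grip_width'])
c=calibration('wrist')
cv2.imwrite('pics/w4.png',capture('wrist')[:,:,::-1])
E
```

```text
[422.48126017 351.65324493 107.36638197] 80.0046160063098 44.69660446426401
```

View pics/w4.png

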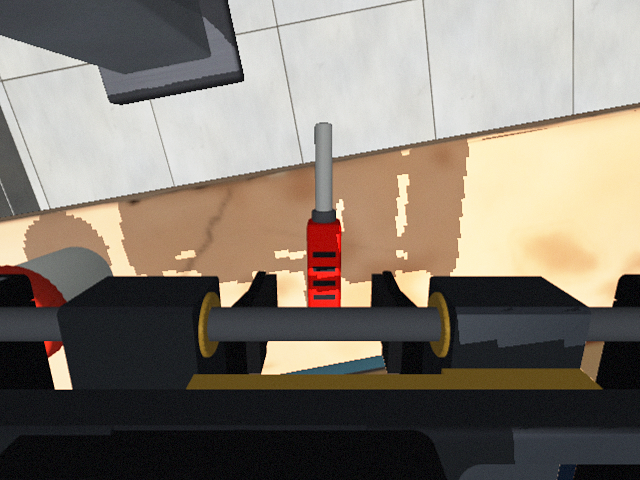

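Emit:
play_rows:
  rows:
    - [-0.2,0,-2,0,4.5]
    - [-0.2,0,-3,0,4.5]
    - [-0.2,0,-3.4,0,4.5]
    - [-0.2,0,-3.4,0,4.5]
    - [-0.2,0,-3.4,0,3]
    - [-0.2,0,-3.4,0,2]
    - [-0.2,0,-3.4,0,1]
    - [-0.2,0,-3.4,0,0.5]
    - [-0.2,0,-3.4,0,0.5]

```text
time_s: 7.95
position: [420.7, 351.1, 72.4]
orientation: [-0.704, 0.062, -0.062, 0.705]
contact_force: [-0.9, 0.2, 2.0]
grip_width: 17.8
```

Emit:
play_rows:
  rows:
    - [0,0,5,0,0.5]
    - [0,0,10,0,0.5]
    - [0,-2,15,-8,0.5]
    - [1,-6,18,-18,0.5]
    - [2,-10,19,-28,0.5]
    - [2,-15,20,-38,0.5]
    - [2,-20,21,-48,0.5]
    - [2,-25,22,-58,0.5]
    - [2,-30,22,-68,0.5]
    - [2,-35,22,-78,0.5]
    - [1,-40,22,-88,0.5]
    - [0,-45,22,-98,0.5]
    - [-2,-50,22,-108,0.5]
    - [-4,-54,22,-118,0.5]
    - [-6,-57,22,-128,0.5]
    - [-8,-60,22,-138,0.5]
    - [-8.5,-60,22,-148,0.5]
    - [-8.5,-60,22,-158,0.5]
    - [-8.5,-60,22,-168,0.5]
    - [-8.5,-60,22,-170,0.5]

```text
time_s: 10.45
position: [335.3, -249.1, 292.1]
orientation: [0.0, 0.707, -0.707, -0.001]
contact_force: [0.0, -0.6, -0.7]
grip_width: 17.5
```

Emit:
play_rows:
  rows:
    - [0,0,0,0,0.5]
    - [0,0,0,0,0.5]
    - [0,0,0,0,0.5]

```text
time_s: 10.82
position: [335.6, -249.0, 292.2]
orientation: [0.0, -0.707, 0.707, -0.0]
contact_force: [-0.8, -0.6, -1.9]
grip_width: 17.7
```

```bash
python3 - <<'E'
from h import *
import pickle
p,R,o=tool();print(p,np.degrees(np.arctan2(R[1,2],R[0,2])),o['grip_width'],o['time_s'],o['joint_positions'].round(2))
cs={n:calibration(n) for n in ('wrist','top','scene')}
pickle.dump(cs,open('c5.pkl','wb'))
w=capture('wrist');t=capture('top');s=capture('scene')
cv2.imwrite('pics/w5.png',w[:,:,::-1]);cv2.imwrite('pics/t5.png',t[:,:,::-1]);cv2.imwrite('pics/s5.png',s[:,:,::-1])
cv2.imwrite('pics/s5c.png',cv2.resize(s[185:275,310:420,::-1],None,fx=6,fy=6,interpolation=cv2.INTER_CUBIC))
E
```

```text
[ 335.59140784 -248.98233903  292.24300903] -89.95903461189253 17.706741493055805 10.825 [-0.1  -0.2   0.57  1.99  0.11  1.32 -1.14]
```

View pics/w5.png

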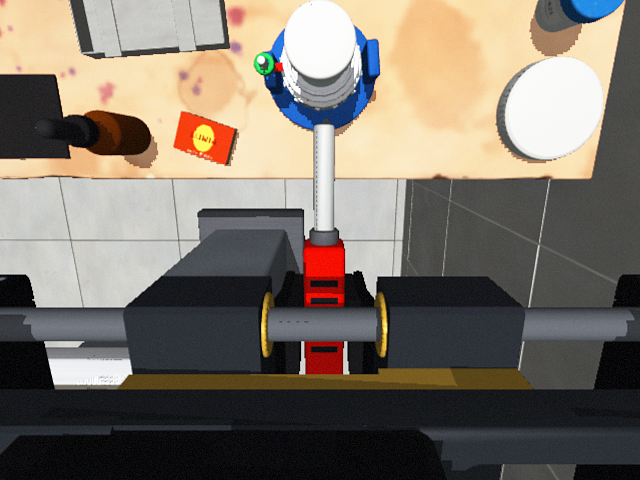

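View pics/s5c.png

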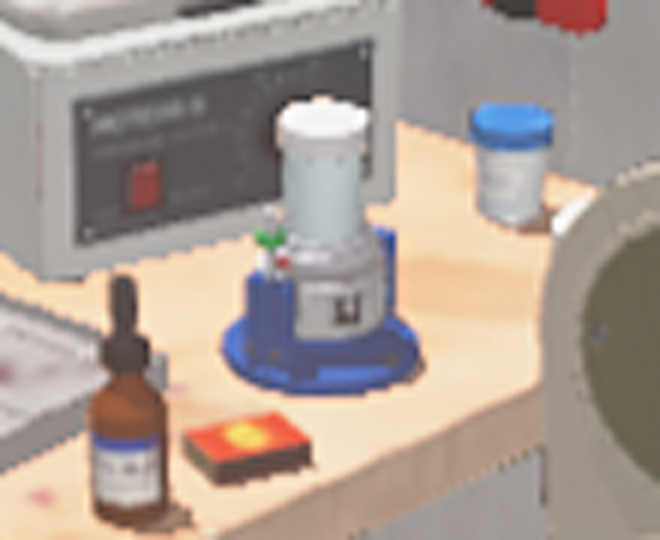

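```bash
python3 - <<'E'
import cv2
w=cv2.imread('pics/w5.png')
cv2.imwrite('pics/w5c.png',cv2.resize(w[0:140,240:400],None,fx=4.2,fy=4.2,interpolation=cv2.INTER_CUBIC))
E
```

```text
(no output)
```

View pics/w5c.png

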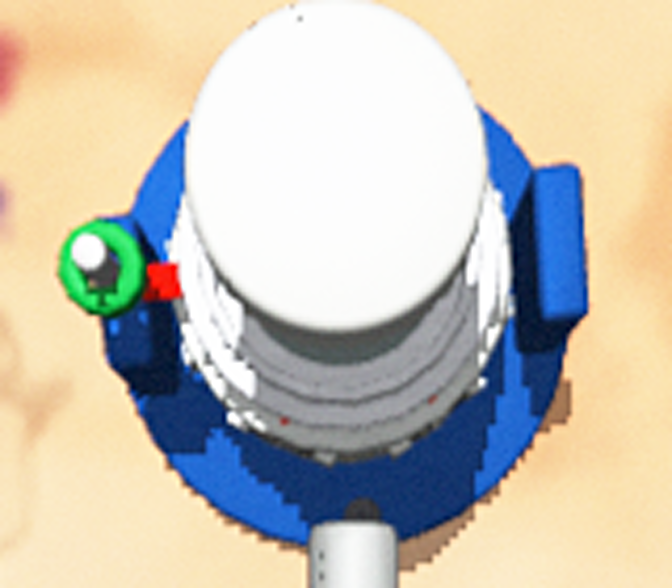

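Emit:
play_rows:
  rows:
    - [2,3,0,0,0.5]
    - [4,6,0,0,0.5]
    - [4,6,0,0,0.5]
    - [4,6,0,0,0.5]
    - [4,6,0,0,0.5]

```text
time_s: 11.6
position: [375.1, -189.8, 292.3]
orientation: [-0.001, -0.707, 0.707, 0.001]
contact_force: [1.1, -0.1, -1.1]
grip_width: 17.8
```

```bash
python3 - <<'E'
from h import *
import pickle
p,R,o=tool();print(p,np.abs(o['dq']).max())
c=calibration('wrist'); pickle.dump(c,open('c6.pkl','wb'))
w=capture('wrist')[:,:,::-1]
cv2.imwrite('pics/w6.png',w)
u,v=proj(c,[465,-250,60]).astype(int);print(u,v)
x0,y0=max(u-80,0),max(v-75,0)
print(x0,y0);cv2.imwrite('pics/w6c.png',cv2.resize(w[y0:y0+140,x0:x0+160],None,fx=4.2,fy=4.2,interpolation=cv2.INTER_CUBIC))
E
```

```text
[ 375.14345875 -189.8126303   292.30639027] 0.002479746400384099
394 114
314 39
```

View pics/w6c.png

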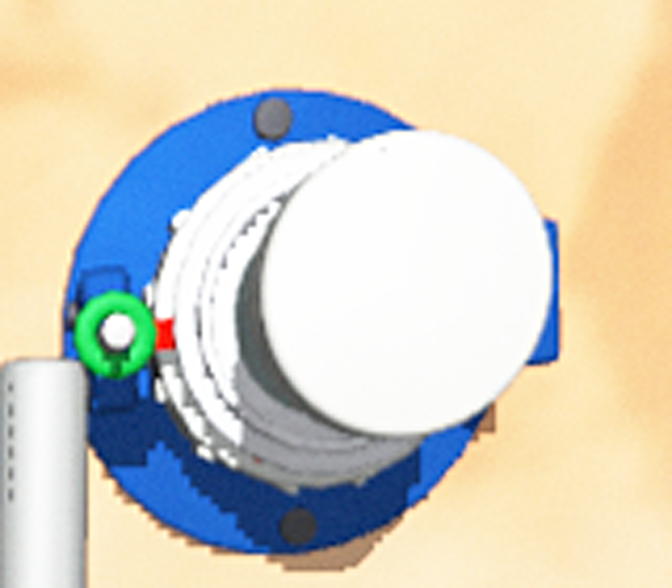

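```bash
python3 - <<'E'
from h import *
import pickle
c5=pickle.load(open('c5.pkl','rb'))['wrist'];c6=pickle.load(open('c6.pkl','rb'))
a=lambda x,y:(240+x/4.2,y/4.2)
b=lambda x,y:(314+x/4.2,39+y/4.2)
print('bolt-',tri([c5,c6],[a(360,507),b(298,526)]))
print('green top',tri([c5,c6],[a(101,267),b(115,334)]))
print('rod top',tri([c5,c6],[a(88,251),b(118,330)]))
print('pointer',tri([c5,c6],[a(161,282),b(166,335)]))
print('stroke',tri([c5,c6],[a(285,421),b(258,460)]))
print('pot',tri([c5,c6],[a(336,165),b(407,283)]))
for z in (8,12,16): print(z,onplane(c6,*b(298,526),z),onplane(c6,*b(273,118),z),(onplane(c6,*b(298,526),z)+onplane(c6,*b(273,118),z))/2)
for z in (55,): print([onplane(c5,*a(x,y),z).round(1) for x,y in [(285,421),(432,399)]], onplane(c6,*b(258,460),z))
for z in (60,): print('cheekR',[onplane(c5,*a(x,y),z).round(1) for x,y in [(540,168),(580,168),(585,318),(545,322)]])
# foot circle
w=cv2.imread('pics/w6.png'); hsv=cv2.cvtColor(w,cv2.COLOR_BGR2HSV)
m=cv2.inRange(hsv,(100,120,30),(125,255,255)); m[:, :310]=0;m[:30]=0;m[200:]=0;m[:,470:]=0
ys,xs=np.nonzero(m)
pts=[]
for z in (5,10,15):
  P=[]
  for y in range(70,165,3):
    r=xs[ys==y]
    if len(r): P.append(onplane(c6,r.min()-.5,y,z)[:2])
  for x in range(345,400,3):
    r=ys[xs==x]
    if len(r): P.append(onplane(c6,x,r.min()-.5,z)[:2])
  P=np.array(P)
  from scipy.optimize import least_squares
  f_=lambda q:np.hypot(P[:,0]-q[0],P[:,1]-q[1])-q[2]
  s=least_squares(f_,[465,-250,52],loss='soft_l1'); print(z,s.x.round(1),np.sqrt(np.mean(s.fun**2)))
E
```

```text
bolt- [ 421.91777648 -250.52678069   20.95774768]
green top [ 461.12083184 -204.0070946    84.51485278]
rod top [ 461.17596955 -203.9148214    98.17275507]
pointer [ 460.83000674 -213.94592994   74.77159379]
stroke [ 437.48959403 -235.51970221   56.01002781]
pot [ 466.11777673 -246.78178453  134.08517373]
8 [ 420.34126855 -252.18659658    8.        ] [ 511.11345812 -242.85807124    8.        ] [ 465.72736334 -247.52233391    8.        ]
12 [ 420.62277846 -251.52768521   12.        ] [ 510.43330454 -242.29798863   12.        ] [ 465.5280415  -246.91283692   12.        ]
16 [ 420.90428837 -250.86877385   16.        ] [ 509.75315096 -241.73790601   16.        ] [ 465.32871967 -246.30333993   16.        ]
[array([ 437.8, -235.6,   55. ]), array([ 441.9, -265.3,   55. ])] [ 437.26216793 -235.52211598   55.        ]
cheekR [array([ 482.9, -285.2,   60. ]), array([ 482.9, -292.9,   60. ]), array([ 456.3, -294.9,   60. ]), array([ 455.6, -287.1,   60. ])]
5 [ 465.5 -248.3   52.6] 2.97716747335608
10 [ 465.3 -247.6   51.9] 2.9353567345726446
15 [ 465.1 -246.8   51.2] 2.893560272147689
```

```bash
python3 - <<'E'
from h import *
import pickle
c5=pickle.load(open('c5.pkl','rb'))['wrist'];c6=pickle.load(open('c6.pkl','rb'))
print(onplane(c6,324.7,125,229)-[375.14,-189.81,292.3], onplane(c5,240+353/4.2,522/4.2,229)-[335.6,-249,292.2], onplane(c5,324,233,229)-[335.6,-249,292.2])
A=np.array([465.4,-247]);
def pose(world_ang,r,z=103): # TCP at radius r, hole world angle
    a=np.radians(world_ang); return A+r*np.array([np.cos(a),np.sin(a)]), world_ang-180
for w,r in [(217.8,155),(217.8,116),(217.8,94)]: print(w,r,pose(w,r))
E
```

```text
[ 76.64497466  -0.65189724 -63.3       ] [ 76.91150623  -0.15161169 -63.2       ] [ 30.93226513  -0.10647515 -63.2       ]
217.8 155 (array([ 342.92597308, -342.00059332]), 37.80000000000001)
217.8 116 (array([ 373.74201856, -318.09721822]), 37.80000000000001)
217.8 94 (array([ 391.12542884, -304.61326304]), 37.80000000000001)
```

Emit:
play_rows:
  rows:
    - [-0.8,-5,0,10,0.5]
    - [-0.85,-10,0,20,0.5]
    - [-0.85,-13.4,-4,30,0.5]
    - [-0.85,-13.4,-9,37.8,0.5]
    - [-0.85,-13.4,-14,37.8,0.5]
    - [-0.85,-13.4,-17.5,37.8,0.5]
    - [-0.85,-13.4,-18.9,37.8,0.5]
    - [-0.85,-13.4,-18.9,37.8,0.5]
    - [-0.85,-13.4,-18.9,37.8,0.5]
    - [-0.85,-13.4,-18.9,37.8,0.5]

```text
time_s: 12.9
position: [367.8, -323.4, 104.5]
orientation: [0.228, -0.669, 0.67, -0.23]
contact_force: [-0.3, -0.4, -2.2]
grip_width: 17.4
```

```bash
python3 - <<'E'
from h import *
import pickle
p,R,o=tool();print(p,np.degrees(np.arctan2(R[1,2],R[0,2]))+90,np.abs(o['dq']).max())
c=calibration('wrist'); pickle.dump(c,open('c7.pkl','wb'))
w=capture('wrist')[:,:,::-1]
cv2.imwrite('pics/w7.png',w)
cv2.imwrite('pics/w7c.png',cv2.resize(w[0:280,160:480],None,fx=2.5,fy=2.5,interpolation=cv2.INTER_CUBIC)[:600,:800])
E
```

```text
[ 367.7972909  -323.35847967  104.46958435] 37.775539431763875 0.00642818342928832
```

View pics/w7c.png

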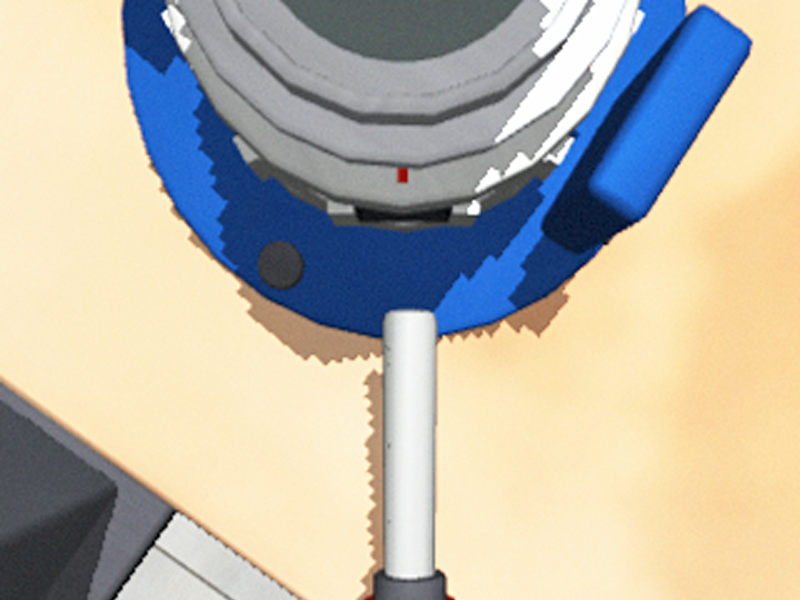

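Emit:
play_rows:
  rows:
    - [-0.06,0.08,-0.1,0,0.5]
    - [0.7,0.67,-0.1,0,0.5]
    - [1.2,1.06,-0.1,0,0.5]
    - [1.7,1.46,-0.1,0,0.5]
    - [2.27,1.93,-0.1,0,0.5]
    - [2.27,1.93,-0.1,0,0.5]
    - [2.27,1.93,-0.1,0,0.5]

```text
time_s: 13.82
position: [390.7, -303.6, 102.6]
orientation: [0.228, -0.669, 0.669, -0.23]
contact_force: [4.5, -0.0, -1.2]
grip_width: 18.0
```

```bash
python3 - <<'E'
from h import *
p,R,o=tool();print(p,np.degrees(np.arctan2(R[1,2],R[0,2]))+90,o['contact_force'],o['moment'])
w=capture('wrist')[:,:,::-1]
cv2.imwrite('pics/w8c.png',cv2.resize(w[0:280,160:480],None,fx=2.5,fy=2.5,interpolation=cv2.INTER_CUBIC)[:600,:800])
A=np.array([464.8,-246.2]); p0=p[:2]
for w in list(range(212,131,-10))+[132.5,131]:
    a=np.radians(w);t=A+94*np.array([np.cos(a),np.sin(a)])
    print(w,((t-p0)/10).round(2),round(w-217.8,1),'r',np.hypot(*t).round())
E
```

```text
[ 390.71556203 -303.64346166  102.62917077] 37.786920917392465 [ 4.51903087e+00 -2.79962942e-03 -1.24843130e+00] [-0.11215196 -1.02088221 -0.2270299 ]
212 [-0.56  0.76] -5.8 r 486.0
202 [-1.31  2.22] -15.8 r 471.0
192 [-1.79  3.79] -25.8 r 458.0
182 [-1.99  5.42] -35.8 r 447.0
172 [-1.9   7.05] -45.8 r 439.0
162 [-1.53  8.65] -55.8 r 434.0
152 [-0.89 10.16] -65.8 r 432.0
142 [ 0.   11.53] -75.8 r 434.0
132 [ 1.12 12.73] -85.8 r 439.0
132.5 [ 1.06 12.67] -85.3 r 439.0
131 [ 1.24 12.84] -86.8 r 440.0
```

View pics/w8c.png

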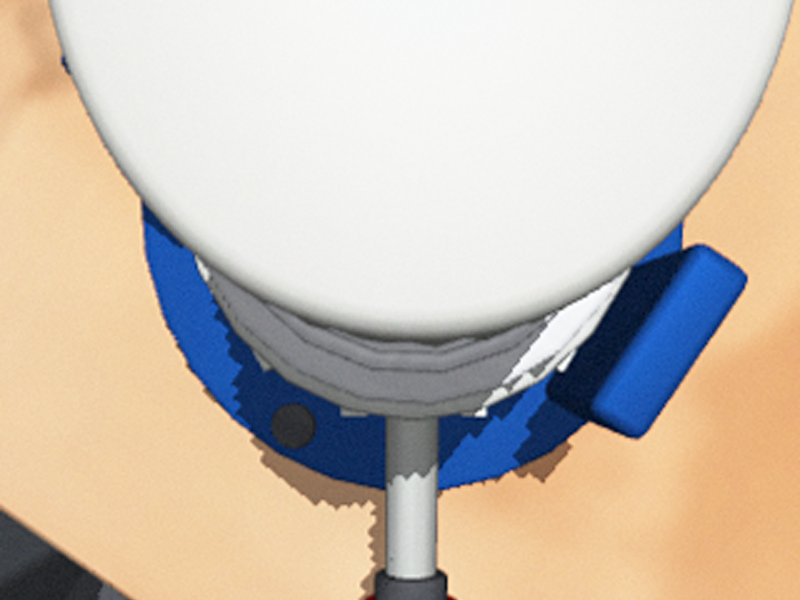

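```bash
python3 - <<'E'
import numpy as np
A=np.array([464.8,-246.2]); p0=np.array([390.7,-303.6]);R=[]
for w in [214,208,201,194,187,180,173,166,159,152,145,138,132,126,126,126]:
    a=np.radians(w);t=A+94*np.array([np.cos(a),np.sin(a)])
    d=((t-p0)/10).round(2);R.append([float(d[0]),float(d[1]),0,round(w-217.8,1),.5])
print(R)
E
```

```text
[[-0.38, 0.48, 0, -3.8, 0.5], [-0.89, 1.33, 0, -9.8, 0.5], [-1.37, 2.37, 0, -16.8, 0.5], [-1.71, 3.47, 0, -23.8, 0.5], [-1.92, 4.59, 0, -30.8, 0.5], [-1.99, 5.74, 0, -37.8, 0.5], [-1.92, 6.89, 0, -44.8, 0.5], [-1.71, 8.01, 0, -51.8, 0.5], [-1.37, 9.11, 0, -58.8, 0.5], [-0.89, 10.15, 0, -65.8, 0.5], [-0.29, 11.13, 0, -72.8, 0.5], [0.42, 12.03, 0, -79.8, 0.5], [1.12, 12.73, 0, -85.8, 0.5], [1.88, 13.34, 0, -91.8, 0.5], [1.88, 13.34, 0, -91.8, 0.5], [1.88, 13.34, 0, -91.8, 0.5]]
```

Emit:
play_rows:
  rows:
    - [-0.38,0.48,0.05,-3.8,0.5]
    - [-0.89,1.33,0.05,-9.8,0.5]
    - [-1.37,2.37,0.05,-16.8,0.5]
    - [-1.71,3.47,0.05,-23.8,0.5]
    - [-1.92,4.59,0.05,-30.8,0.5]
    - [-1.99,5.74,0.05,-37.8,0.5]
    - [-1.92,6.89,0.05,-44.8,0.5]
    - [-1.71,8.01,0.05,-51.8,0.5]

```text
time_s: 14.88
position: [372.4, -225.0, 103.1]
orientation: [-0.089, -0.701, 0.702, 0.088]
contact_force: [2.7, -7.5, -2.3]
grip_width: 18.0
```

```bash
python3 - <<'E'
from h import *
p,R,o=tool();print(p,np.degrees(np.arctan2(R[1,2],R[0,2]))+90,o['contact_force'],o['moment'])
w=capture('wrist')[:,:,::-1]
cv2.imwrite('pics/w9.png',w)
E
```

```text
[ 372.42176034 -225.0077764   103.10418593] -14.398007370550275 [ 2.68414878 -7.52631466 -2.33977392] [-1.74150654 -0.43696883 -0.49542635]
```

View pics/w9.png

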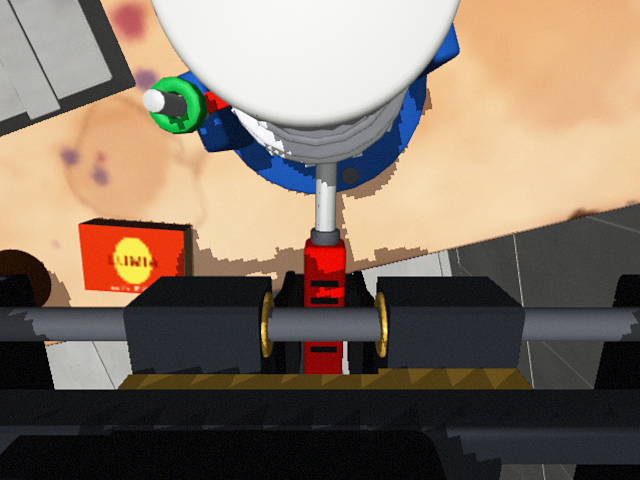

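Emit:
play_rows:
  rows:
    - [0.34,1.1,0,-7,0.5]
    - [0.82,2.14,0,-14,0.5]
    - [1.42,3.12,0,-21,0.5]
    - [2.13,4.02,0,-28,0.5]
    - [2.83,4.72,0,-34,0.5]
    - [3.59,5.33,0,-40,0.5]
    - [3.59,5.33,0,-40,0.5]
    - [3.59,5.33,0,-40,0.5]

```text
time_s: 15.92
position: [407.2, -171.1, 102.4]
orientation: [-0.32, -0.63, 0.631, 0.322]
contact_force: [-4.1, -2.6, 1.3]
grip_width: 17.6
```

```bash
python3 - <<'E'
from h import *
p,R,o=tool();print(p,np.degrees(np.arctan2(R[1,2],R[0,2]))+90,o['contact_force'],o['moment'],o['joint_positions'].round(2))
w=capture('wrist')[:,:,::-1]
cv2.imwrite('pics/w10.png',w)
E
```

```text
[ 407.15444489 -171.06316832  102.42462571] -53.989464282542286 [-4.10736575 -2.62453705  1.30747829] [-0.67391521  0.97665857 -0.32760854] [-0.55  0.2   0.91  2.16 -0.2   0.87 -2.02]
```

View pics/w10.png

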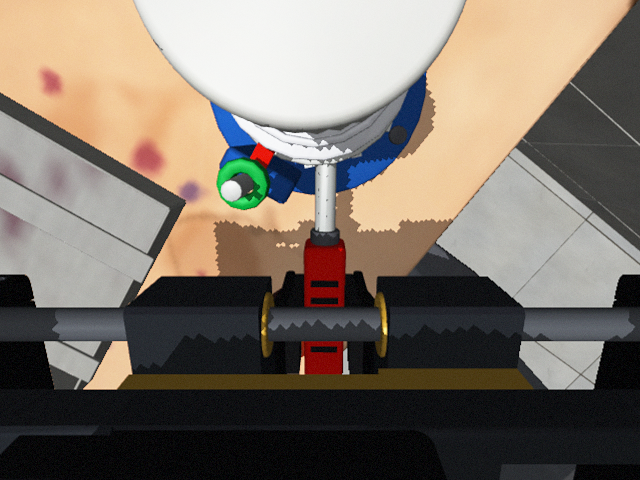

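Emit:
play_rows:
  rows:
    - [-0.7,0.97,0.1,0,0.5]
    - [-1.44,1.97,0.1,0,0.5]
    - [-1.44,1.97,0.1,0,0.5]
    - [-1.44,1.97,2,0,0.5]
    - [-2.6,0.9,4,8,0.5]
    - [-3.68,-0.27,6,16.5,0.5]
    - [-4.7,-1.7,6,25,0.5]
    - [-5.35,-3.25,6,33,0.5]
    - [-5.9,-5,6,41,0.5]
    - [-6.1,-6.58,6,49.5,0.5]
    - [-6.4,-8.3,6,58,0.5]
    - [-6.37,-10.09,6,66,0.5]
    - [-6.37,-10.09,6,66,0.5]
    - [-6.37,-10.09,6,66,0.5]
    - [-6.37,-10.09,6,66,0.5]

```text
time_s: 17.85
position: [345.0, -270.6, 162.7]
orientation: [-0.073, 0.704, -0.703, 0.073]
contact_force: [0.7, 0.2, -0.9]
grip_width: 18.0
```

```bash
cat > look.py <<'E'
from h import *
import pickle,sys
n=sys.argv[1]
p,R,o=tool();print(p.round(1),'yaw',np.degrees(np.arctan2(R[1,2],R[0,2]))+90,'dq',np.abs(o['dq']).max().round(3),'t',o['time_s'],'F',o['contact_force'].round(1),'w',o['grip_width'])
c=calibration('wrist'); pickle.dump((c,p),open(f'c{n}.pkl','wb'))
w=capture('wrist')[:,:,::-1]
cv2.imwrite(f'pics/w{n}.png',w)
cv2.imwrite(f'pics/w{n}c.png',cv2.resize(w[0:240,160:480],None,fx=2.5,fy=2.5,interpolation=cv2.INTER_CUBIC))
E
python3 look.py 11
```

```text
[ 345.  -270.6  162.7] yaw 11.871303683147914 dq 0.018 t 17.85 F [ 0.7  0.2 -0.9] w 18.00301393188163
```

View pics/w11c.png

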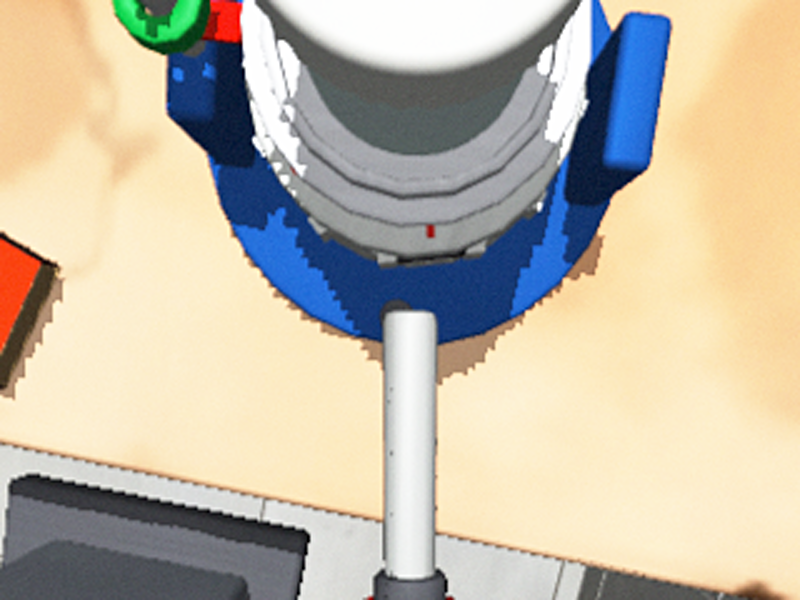

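```bash
python3 - <<'E'
from h import *
import pickle
c,p=pickle.load(open('c11.pkl','rb'))
A=np.array([464.8,-246.2])
for u,v in [(431,231),(292,172)]:
    X=onplane(c,160+u/2.5,v/2.5,55)[:2]-A; print(X,np.hypot(*X),np.degrees(np.arctan2(X[1],X[0]))%360)
E
```

```text
[-26.85973773  -9.50909445] 28.49330426471463 199.4953796273393
[-21.67976828  20.3975362 ] 29.766958792915933 136.74544828121088
```

Emit:
play_rows:
  rows:
    - [0.4,-0.6,-1,3,0.5]
    - [0.78,-1.23,-3,6.1,0.5]
    - [0.78,-1.23,-5,6.1,0.5]
    - [0.78,-1.23,-5.95,6.1,0.5]
    - [0.78,-1.23,-5.95,6.1,0.5]
    - [0.78,-1.23,-5.95,6.1,0.5]

```text
time_s: 18.65
position: [353.1, -283.6, 104.0]
orientation: [0.111, -0.698, 0.698, -0.111]
contact_force: [0.3, 0.3, -0.6]
grip_width: 17.5
```

```bash
python3 look.py 12
```

```text
[ 353.1 -283.6  104. ] yaw 18.053827113354743 dq 0.007 t 18.65 F [ 0.3  0.3 -0.6] w 17.484067678971126
```

View pics/w12c.png

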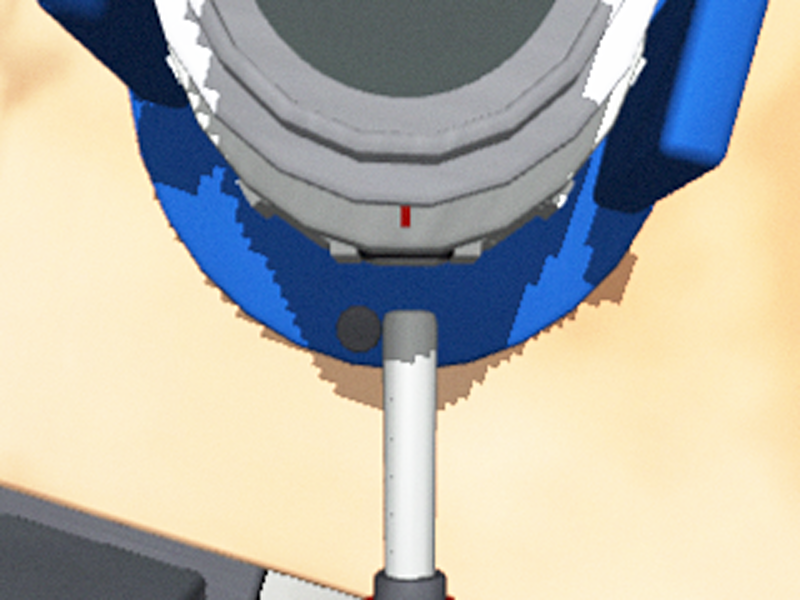

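```bash
python3 - <<'E'
import numpy as np
A=np.array([465,-246.4]); p0=np.array([353.1,-283.6]);R=[]
for w,r in [(198,110),(198,102),(198,96),(198,92.5),(198,92.5),(194,93),(188,93),(181,93),(174,93),(167,93),(160,93),(153,93),(146,93),(139,93),(132,93),(125,93),(125,93),(125,93)]:
    a=np.radians(w);t=A+r*np.array([np.cos(a),np.sin(a)])
    d=((t-p0)/10).round(2);R.append([float(d[0]),float(d[1]),-.06,round(w-198.,1),.5])
print(R)
E
```

```text
[[0.73, 0.32, -0.06, 0.0, 0.5], [1.49, 0.57, -0.06, 0.0, 0.5], [2.06, 0.75, -0.06, 0.0, 0.5], [2.39, 0.86, -0.06, 0.0, 0.5], [2.39, 0.86, -0.06, 0.0, 0.5], [2.17, 1.47, -0.06, -4.0, 0.5], [1.98, 2.43, -0.06, -10.0, 0.5], [1.89, 3.56, -0.06, -17.0, 0.5], [1.94, 4.69, -0.06, -24.0, 0.5], [2.13, 5.81, -0.06, -31.0, 0.5], [2.45, 6.9, -0.06, -38.0, 0.5], [2.9, 7.94, -0.06, -45.0, 0.5], [3.48, 8.92, -0.06, -52.0, 0.5], [4.17, 9.82, -0.06, -59.0, 0.5], [4.97, 10.63, -0.06, -66.0, 0.5], [5.86, 11.34, -0.06, -73.0, 0.5], [5.86, 11.34, -0.06, -73.0, 0.5], [5.86, 11.34, -0.06, -73.0, 0.5]]
```

Emit:
play_rows:
  rows:
    - [0.73,0.32,-0.06,0,0.5]
    - [1.49,0.57,-0.06,0,0.5]
    - [2.06,0.75,-0.06,0,0.5]
    - [2.39,0.86,-0.06,0,0.5]
    - [2.39,0.86,-0.06,0,0.5]
    - [2.39,0.86,-0.06,0,0.5]

```text
time_s: 19.45
position: [377.1, -274.9, 102.8]
orientation: [0.111, -0.698, 0.698, -0.111]
contact_force: [2.7, -0.9, -2.6]
grip_width: 17.9
```

Inserted without resistance; swing (offsets minus 2.39, 0.86).

Emit:
play_rows:
  rows:
    - [-0.22,0.61,0.05,-4,0.5]
    - [-0.41,1.57,0.05,-10,0.5]
    - [-0.5,2.7,0.05,-17,0.5]
    - [-0.45,3.83,0.05,-24,0.5]
    - [-0.26,4.95,0.05,-31,0.5]
    - [0.06,6.04,0.05,-38,0.5]
    - [0.51,7.08,0.05,-45,0.5]
    - [1.09,8.06,0.05,-52,0.5]
    - [1.78,8.96,0.05,-59,0.5]
    - [2.58,9.77,0.05,-66,0.5]
    - [3.47,10.48,0.05,-73,0.5]
    - [3.47,10.48,0.05,-73,0.5]
    - [3.47,10.48,0.05,-73,0.5]

```text
time_s: 21.08
position: [410.3, -170.5, 103.0]
orientation: [-0.326, -0.627, 0.628, 0.327]
contact_force: [-4.8, -2.0, 0.3]
grip_width: 17.9
```

Emit:
play_rows:
  rows:
    - [-0.7,1.05,0.1,0,0.5]
    - [-1.46,2.09,0.1,0,0.5]
    - [-1.46,2.09,0.1,0,0.5]
    - [-1.46,2.09,2,0,0.5]
    - [-2.8,0.9,4,8,0.5]
    - [-3.91,-0.26,6,17,0.5]
    - [-4.9,-1.75,6,25,0.5]
    - [-5.64,-3.33,6,34,0.5]
    - [-6.2,-5,6,42,0.5]
    - [-6.4,-6.76,6,51,0.5]
    - [-6.5,-8.6,6,60,0.5]
    - [-6.42,-10.33,6,68,0.5]
    - [-6.2,-11.15,6,72,0.5]
    - [-6.2,-11.15,6,72,0.5]
    - [-6.2,-11.15,6,72,0.5]

```text
time_s: 22.95
position: [337.5, -272.2, 172.9]
orientation: [0.101, -0.696, 0.703, -0.107]
contact_force: [0.5, 0.1, -1.6]
grip_width: 17.8
```

```bash
python3 look.py 13; python3 - <<'E'
from h import *
s=capture('scene')[:,:,::-1]
cv2.imwrite('pics/s13.png',s)
cv2.imwrite('pics/s13c.png',cv2.resize(s[205:255,340:390],None,fx=12,fy=12,interpolation=cv2.INTER_NEAREST))
t=capture('top')[:,:,::-1]; cv2.imwrite('pics/t13.png',t)
E
```

```text
[ 337.5 -272.2  172.9] yaw 16.964166764700124 dq 0.006 t 22.95 F [ 0.5  0.1 -1.6] w 17.83934268788487
```

View pics/w13c.png

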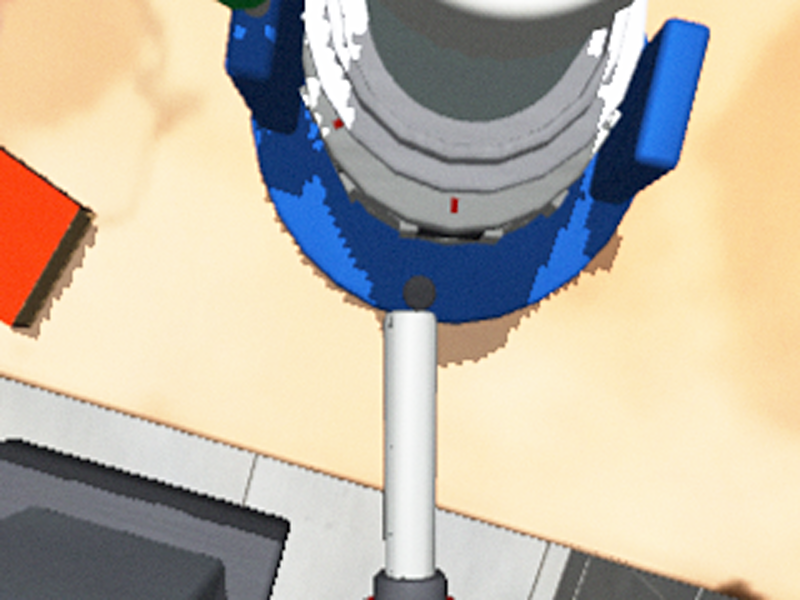

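View pics/s13c.png

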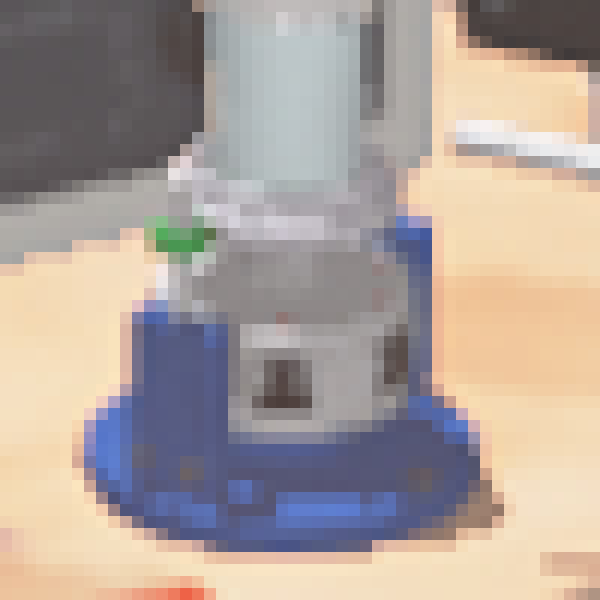

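```bash
python3 - <<'E'
from h import *
import pickle
c,p=pickle.load(open('c13.pkl','rb'))
A=np.array([465,-246.4])
for u,v in [(454,205),(338,124)]:
    X=onplane(c,160+u/2.5,v/2.5,55)[:2]-A; print(X,np.hypot(*X),np.degrees(np.arctan2(X[1],X[0]))%360)
o=get_obs();print(o['joint_positions'].round(3),o['position'])
E
```

```text
[-27.35632647  -6.74617356] 28.175866547681757 193.85295505911054
[-19.36065465  21.44373509] 28.89063382529837 132.07756450922025
[-0.951 -0.499  1.339  2.139  0.535  1.17  -1.138] [ 337.61467595 -272.01180043  172.78695948]
```

Emit:
play_rows:
  rows:
    - [0,1,4,-4,0.5]
    - [1,3,7,-10,0.5]
    - [3,4,8,-17,0.5]
    - [5,4.2,8,-17,0.5]
    - [6.2,4.2,8,-17,0.5]
    - [6.2,4.2,8,-17,0.5]
    - [6.2,4.2,8,-17,0.5]
    - [6.2,4.2,8,-17,0.5]

```text
time_s: 24.1
position: [399.1, -230.3, 252.7]
orientation: [-0.002, -0.703, 0.711, -0.003]
contact_force: [-0.0, 0.8, -0.3]
grip_width: 17.9
```

```bash
python3 look.py 14;  python3 -c "
from h import *
print(get_obs()['joint_positions'].round(3))"
```

```text
[ 399.1 -230.3  252.7] yaw 0.035526614944259904 dq 0.003 t 24.1 F [-0.   0.8 -0.3] w 17.857848651979637
[-0.963 -0.294  1.251  1.981  0.301  1.259 -1.387]
```

View pics/w14c.png

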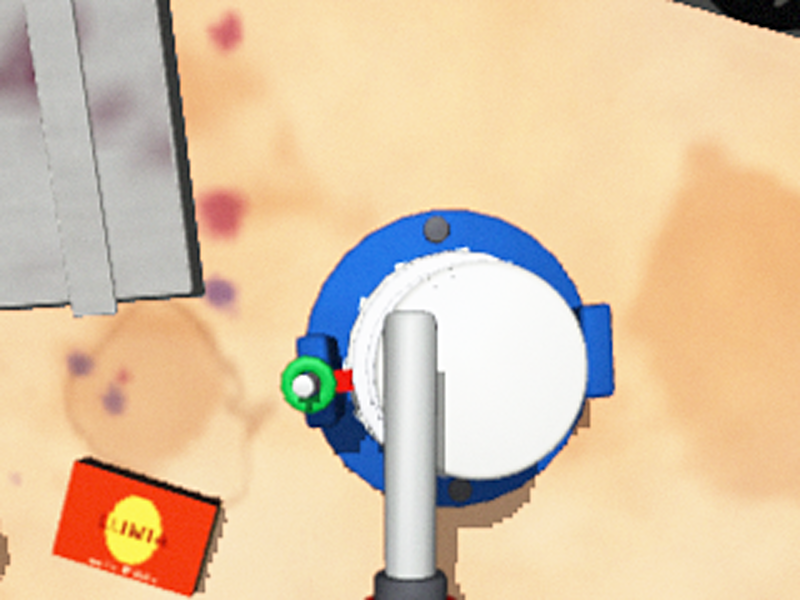

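Emit:
play_rows:
  rows:
    - [1,5,0,0,0.5]
    - [1,10,0,0,0.5]
    - [1,14,0,0,0.5]
    - [1,14,0,0,0.5]
    - [1,14,0,0,0.5]
    - [1,14,0,0,0.5]

```text
time_s: 24.9
position: [409.6, -91.3, 252.9]
orientation: [-0.003, -0.703, 0.711, -0.002]
contact_force: [-0.2, -0.4, -1.6]
grip_width: 18.0
```

```bash
python3 look.py 15;  python3 - <<'E'
from h import *
print(get_obs()['joint_positions'].round(3))
w=cv2.imread('pics/w15.png')
c=calibration('wrist');u,v=proj(c,[461,-207,86]).astype(int);print(u,v)
x0,y0=u-40,v-35
print(x0,y0);cv2.imwrite('pics/w15g.png',cv2.resize(w[y0:y0+70,x0:x0+80],None,fx=9,fy=8.5,interpolation=cv2.INTER_CUBIC))
w=cv2.imread('pics/w14.png'); cv2.imwrite('pics/w14g.png',cv2.resize(w[120:190,260:340],None,fx=9,fy=8.5,interpolation=cv2.INTER_CUBIC))
E
```

```text
[409.6 -91.3 252.9] yaw -0.05075700901700486 dq 0.003 t 24.9 F [-0.2 -0.4 -1.6] w 17.98086730051265
[-0.944 -0.291  0.928  2.063  0.255  1.259 -1.687]
485 168
445 133
```

View pics/w15g.png

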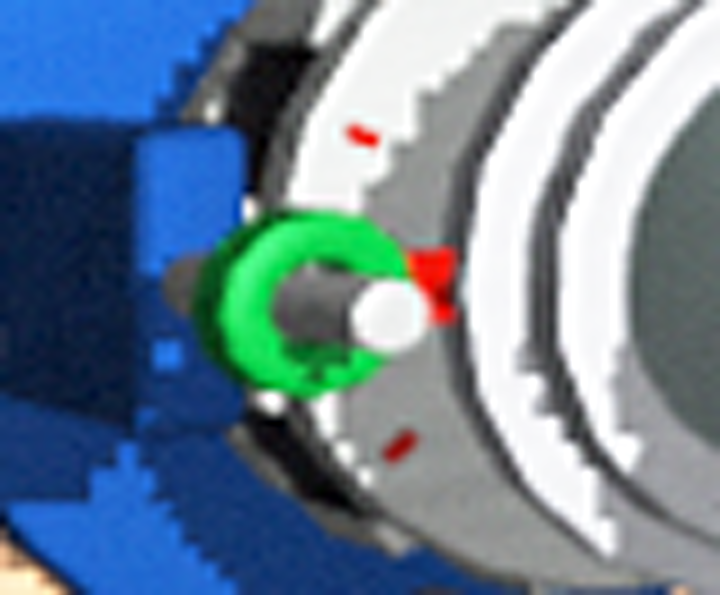

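View pics/w14g.png

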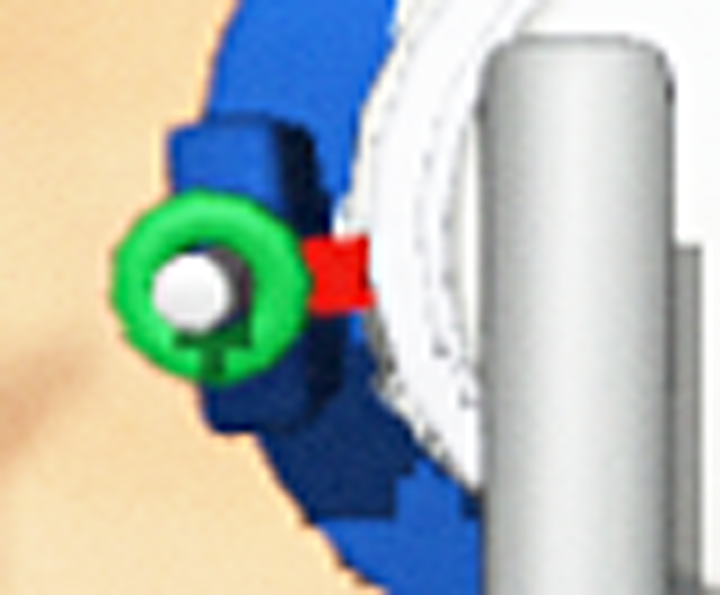

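Emit:
play_rows:
  rows:
    - [0,-2,0,10,0.5]
    - [-1,-6,0,20,0.5]
    - [-2,-10,0,30,0.5]
    - [-4,-14,0,40,0.5]
    - [-6,-17,0,50,0.5]
    - [-8,-18.8,0,60,0.5]
    - [-8,-18.8,0,70,0.5]
    - [-8,-18.8,0,80,0.5]
    - [-8,-18.8,-4,90,0.5]
    - [-8,-18.8,-9.8,90,0.5]
    - [-8,-18.8,-9.8,90,0.5]
    - [-8,-18.8,-9.8,90,0.5]
    - [-8,-18.8,-9.8,90,0.5]

```text
time_s: 26.58
position: [324.0, -274.8, 160.7]
orientation: [-0.495, 0.497, -0.504, 0.504]
contact_force: [-0.3, -0.2, -0.9]
grip_width: 17.7
```

```bash
python3 look.py 16;  python3 - <<'E'
from h import *
import pickle
print(get_obs()['joint_positions'].round(3))
w=cv2.imread('pics/w16.png')
c=pickle.load(open('c16.pkl','rb'))[0];u,v=proj(c,[461,-207,86]).astype(int);print(u,v)
x0,y0=u-40,v-35
print(x0,y0);cv2.imwrite('pics/w16g.png',cv2.resize(w[y0:y0+70,x0:x0+80],None,fx=9,fy=8.5,interpolation=cv2.INTER_CUBIC))
c,p=pickle.load(open('c15.pkl','rb'))
A=np.array([465,-246.4])
for u,v in [(363,135),(400,445)]:
    X=onplane(c,445+u/9,133+v/8.5,55)[:2]-A; print(X,np.hypot(*X),np.degrees(np.arctan2(X[1],X[0]))%360)
E
```

```text
[ 324.  -274.8  160.7] yaw 89.87488937871333 dq 0.006 t 26.575 F [-0.3 -0.2 -0.9] w 17.71108107676854
[-0.909 -0.499  1.339  2.17   0.528  1.138  0.165]
623 145
583 110
[ 8.84399239 26.87483595] 28.292631701602705 71.784617439786
[-19.52344445  20.42212528] 28.252930539214425 133.71119790282833
```

View pics/w16.png

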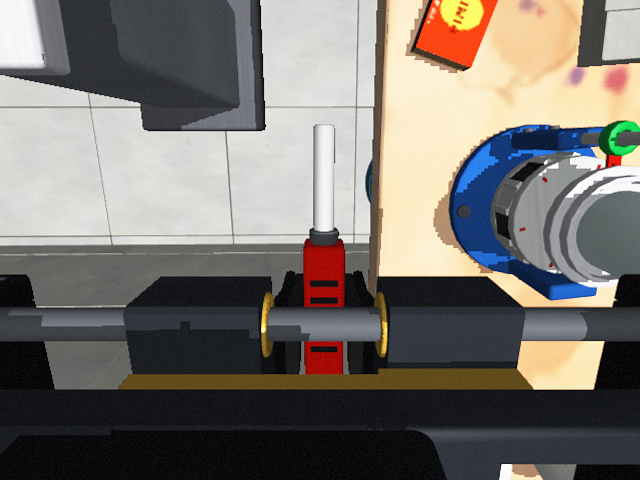

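View pics/w16g.png

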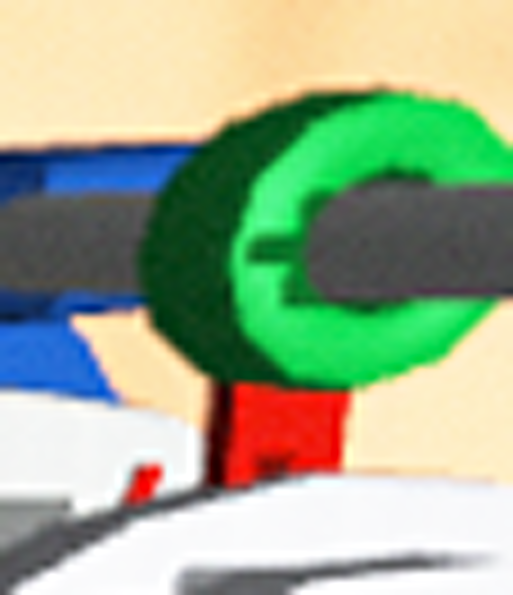

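```bash
python3 - <<'E'
from h import *
import pickle
from scipy.optimize import brentq
c,p=pickle.load(open('c16.pkl','rb'))
def z(x,y,col): return brentq(lambda h:proj(c,[x,y,h])[0]-(583+col/9),0,150)
rod=np.array([460.9,-203.8])
for n,x,y,col in [('ring top',rod[0]-8,rod[1],233),('ring bot',rod[0]-8,rod[1],145),('ptr top near',458.7,-213,228),('ptr bot near',458.7,-213,206),('ptr top far',464.7,-213,346)]: print(n,round(z(x,y,col),2),proj(c,[x,y,85])[1]-110)
E
```

```text
ring top 87.01 28.18170211116717
ring bot 81.13 28.18170211116717
ptr top near 81.6 48.89005148938128
ptr bot near 80.1 48.89005148938128
ptr top far 81.86 48.82978567352359
```

Emit:
play_rows:
  rows:
    - [0.5,0,0,-10,0.5]
    - [1,0,0,-20,0.5]
    - [1,0,0,-30,0.5]
    - [1,0,0,-40,0.5]
    - [1,0,0,-50,0.5]
    - [1,0,0,-60,0.5]
    - [1.5,0.1,0,-70,0.5]
    - [2.5,0.18,0,-77,0.5]
    - [2.5,0.18,-2,-77,0.5]
    - [2.5,0.18,-4,-77,0.5]
    - [2.5,0.18,-4,-77,0.5]
    - [2.5,0.18,-4,-77,0.5]

```text
time_s: 28.12
position: [328.1, -255.8, 139.7]
orientation: [0.073, -0.691, 0.713, -0.088]
contact_force: [-0.4, 0.1, -0.4]
grip_width: 18.1
```

```bash
python3 look.py 17;  python3 - <<'E'
from h import *
print(get_obs()['joint_positions'].round(3))
E
```

```text
[ 328.1 -255.8  139.7] yaw 13.063018233726126 dq 0.014 t 28.125 F [-0.4  0.1 -0.4] w 18.12811318354552
[-0.947 -0.499  1.339  2.226  0.577  1.08  -1.263]
```

View pics/w17c.png

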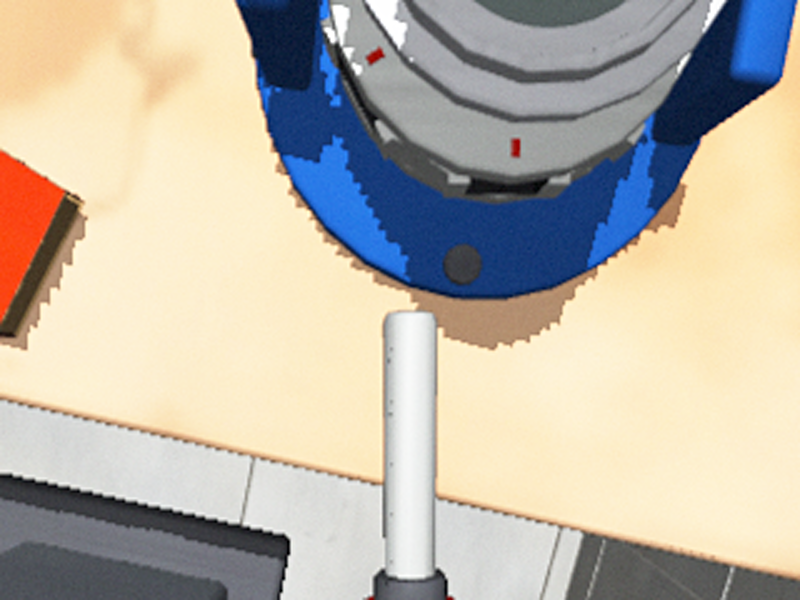

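Emit:
play_rows:
  rows:
    - [1,-1,5,0,0.5]
    - [4,-2,10,0,0.5]
    - [6,-4,11,0,0.5]
    - [7,-9,11,0,0.5]
    - [7,-14,11,0,0.5]
    - [7,-19,11,0,0.5]
    - [7,-23,11,0,0.5]
    - [7,-23,11,0,0.5]

```text
time_s: 29.18
position: [330.6, -393.8, 288.2]
orientation: [0.063, -0.676, 0.727, -0.097]
contact_force: [-0.0, -0.3, -0.6]
grip_width: 17.6
```

```bash
python3 - <<'E'
from h import *
o=get_obs();print(o['joint_positions'].round(3),o['position'])
E
```

```text
[-0.848 -0.499  1.339  1.862  0.532  1.347 -0.969] [ 330.61276482 -393.7939439   288.2027722 ]
```

Emit:
play_rows:
  rows:
    - [5,0,0,0,0.5]
    - [10,0,-1,0,0.5]
    - [12,0,-2,0,0.5]
    - [12,0,-2,0,0.5]
    - [12,-3,-2,0,0.5]
    - [12,-6,-2,0,0.5]
    - [12,-9,-2,0,0.5]
    - [12,-9,-2,0,0.5]

```text
time_s: 30.18
position: [367.7, -387.5, 307.1]
orientation: [0.052, -0.662, 0.74, -0.107]
contact_force: [0.7, -0.3, -1.4]
grip_width: 17.7
```

```bash
python3 - <<'E'
from h import *
o=get_obs();print(o['joint_positions'].round(3),o['position'],o['orientation'])
E
```

```text
[-0.926 -0.499  1.339  1.821  0.557  1.342 -1.034] [ 367.71003527 -387.46343531  307.05087903] [ 0.05184987 -0.66186526  0.74011957 -0.10709342]
```

Emit:
play_rows:
  rows:
    - [1,5,-1,-3,0.5]
    - [2,10,-3,-8,0.5]
    - [3.2,15.7,-3.7,-13,0.5]
    - [4,21,-3,-13,0.5]
    - [4,27,-2,-13,0.5]
    - [4,33,-1,-13,0.5]
    - [4,38,0,-13,0.5]
    - [4,42.7,0,-13,0.5]
    - [4,42.7,0,-13,0.5]
    - [4,42.7,0,-13,0.5]

```text
time_s: 31.42
position: [408.9, 40.4, 306.5]
orientation: [-0.022, -0.663, 0.748, -0.023]
contact_force: [-0.6, -0.8, -1.5]
grip_width: 17.9
```

```bash
python3 - <<'E'
from h import *
o=get_obs();print(o['joint_positions'].round(3),o['position'],o['orientation'])
E
```

```text
[-0.955 -0.271  0.557  2.012  0.284  1.358 -2.044] [408.87482008  40.39944395 306.53007708] [-0.02238493 -0.6632502   0.74770564 -0.02311643]
```

```bash
python3 - <<'E'
from h import *
p,R,o=tool();print(R.round(3)); print('approach',R[:,1], 'tilt deg',np.degrees(np.arccos(-R[2,1])))
E
```

```text
[[-0.998  0.064 -0.003]
 [-0.005 -0.119 -0.993]
 [-0.064 -0.991  0.119]]
approach [ 0.06426218 -0.11912961 -0.9907969 ] tilt deg 7.779258768166142
```

Emit:
play_rows:
  rows:
    - [5,0,2,0,0.5]
    - [10,0,4,0,0.5]
    - [15,0,5,0,0.5]
    - [20,-2,5,0,0.5]
    - [22,-7,5,0,0.5]
    - [22,-13,5,0,0.5]
    - [22,-19,5,0,0.5]
    - [21,-25,5,0,0.5]
    - [20,-31,5,0,0.5]
    - [18,-35,5,0,0.5]
    - [18,-35,5,0,0.5]

```text
time_s: 32.8
position: [584.8, -315.3, 357.5]
orientation: [-0.026, -0.663, 0.748, -0.02]
contact_force: [0.4, -0.2, -1.5]
grip_width: 17.5
```

```bash
python3 - <<'E'
from h import *
p,R,o=tool();print(o['joint_positions'].round(3),p,'approach',R[:,1])
E
```

```text
[-0.24   0.419  0.881  1.377 -0.258  1.371 -0.966] [ 584.79882864 -315.30460217  357.54884059] approach [ 0.06332204 -0.12108784 -0.99062003]
```

```bash
cat > tcp.py <<'E'
from h import *
from scipy.spatial.transform import Rotation as Ro
A=np.array([465,-246.4])
p,R,o=tool()
bd=-R[:,0]; yaw0=np.degrees(np.arctan2(bd[1],bd[0]))
off=63.3*R[:,1]-77*R[:,0]
def tgt(w,rt,zt):
    turn=w-180-yaw0
    turn=(turn+180)%360-180
    a=np.radians(w); tip=np.array([*(A+rt*np.array([np.cos(a),np.sin(a)])),zt])
    t=tip-Ro.from_euler('z',turn,degrees=True).apply(off)
    return t,turn
def row(w,rt,zt):
    t,turn=tgt(w,rt,zt); d=(t-p)/10
    return [float(x) for x in d.round(2)]+[round(float(turn),1),.5]
E
python3 - <<'E'
from tcp import *
print(p,yaw0,bd,off)
print('hover',row(192.9,44,90),tgt(192.9,44,90)); print(row(192.9,42,40.5),row(192.9,17,40.5))
E
```

```text
[ 584.79882864 -315.30460217  357.54884059] -0.24757627704628937 [ 0.99792028 -0.00431206  0.06431576] [ 80.84814665  -7.99688932 -57.75393445]
hover [-24.32, 4.85, -20.98, 13.1, 0.5] (array([ 341.56262631, -266.82545284,  147.75393445]), np.float64(13.147576277046284))
[-24.13, 4.89, -25.93, 13.1, 0.5] [-21.69, 5.45, -25.93, 13.1, 0.5]
```

Emit:
play_rows:
  rows:
    - [-5,1,0,3,0.5]
    - [-10,2,0,6,0.5]
    - [-15,3,-2,9,0.5]
    - [-20,4,-5,13.1,0.5]
    - [-24,4.85,-9,13.1,0.5]
    - [-24.3,4.85,-14,13.1,0.5]
    - [-24.3,4.85,-19,13.1,0.5]
    - [-24.3,4.85,-21,13.1,0.5]
    - [-24.3,4.85,-21,13.1,0.5]
    - [-24.3,4.85,-21,13.1,0.5]

```text
time_s: 34.05
position: [346.3, -260.8, 147.7]
orientation: [0.053, -0.662, 0.74, -0.109]
contact_force: [-0.3, -0.6, -0.6]
grip_width: 17.8
```

```bash
python3 look.py 18;  python3 - <<'E'
from tcp import *
print(o['joint_positions'].round(3), R[:,1].round(3))
print(row(192.9,42,40.5),row(192.9,17,40.5))
E
```

```text
[ 346.3 -260.8  147.7] yaw 12.936836546803008 dq 0.011 t 34.05 F [-0.3 -0.6 -0.6] w 17.83561041070494
[-0.531 -0.138  1.021  2.238  0.216  0.858 -0.979] [ 0.092 -0.101 -0.991]
[-0.31, -0.57, -4.97, -0.5, 0.5] [2.13, -0.02, -4.97, -0.5, 0.5]
```

View pics/w18c.png

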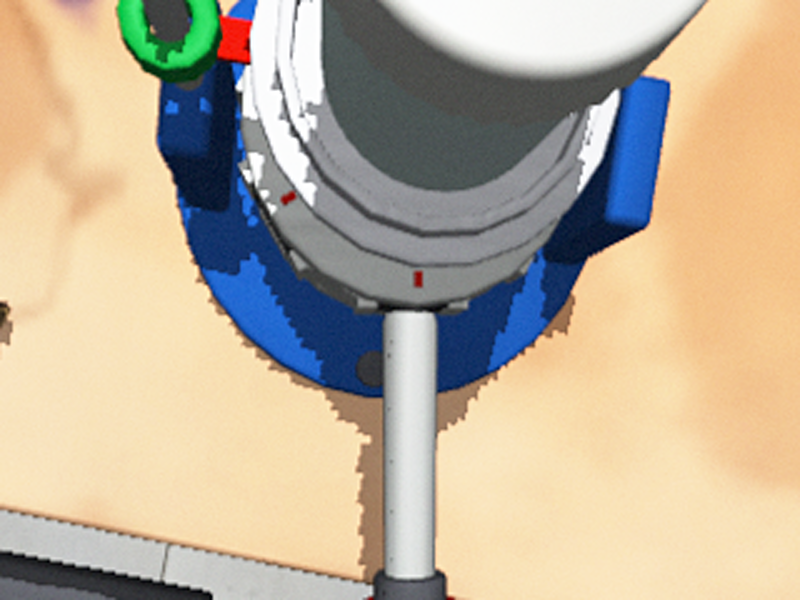

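Emit:
play_rows:
  rows:
    - [-0.31,-0.57,-2,-0.5,0.5]
    - [-0.31,-0.57,-4,-0.5,0.5]
    - [-0.31,-0.57,-4.97,-0.5,0.5]
    - [-0.31,-0.57,-4.97,-0.5,0.5]
    - [-0.31,-0.57,-4.97,-0.5,0.5]

```text
time_s: 34.72
position: [343.3, -266.3, 97.8]
orientation: [0.05, -0.662, 0.74, -0.106]
contact_force: [0.6, 0.6, -1.2]
grip_width: 18.0
```

```bash
python3 look.py 19;  python3 - <<'E'
from tcp import *
print(o['joint_positions'].round(3), R[:,1].round(3), p+off)
print(row(192.9,42,40.5),row(192.9,17,40.5))
E
```

```text
[ 343.3 -266.3   97.8] yaw 12.4448935676064 dq 0.008 t 34.725 F [ 0.6  0.6 -1.2] w 17.966843994247387
[-0.554  0.077  1.135  2.279 -0.054  0.699 -0.735] [ 0.091 -0.101 -0.991] [ 423.9074888  -255.53128565   40.12251146]
[0.02, -0.02, 0.04, 0.0, 0.5] [2.45, 0.53, 0.04, 0.0, 0.5]
```

View pics/w19c.png

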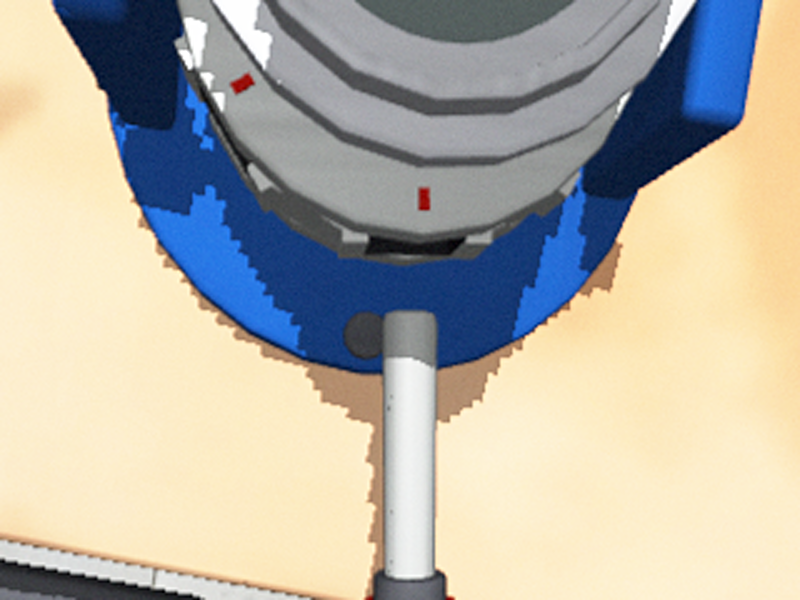

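```bash
python3 - <<'E'
from tcp import *
import pickle
c=pickle.load(open('c19.pkl','rb'))[0]
cr=lambda X:((proj(c,X)-[160,0])*2.5).round(0)
for w in (191,192.9,195):
    a=np.radians(w);u=np.array([np.cos(a),np.sin(a)])
    print(w,'stroke',cr([*(A+29*u),55]),'rim',cr([*(A+34*u),40]), 'stroke left', cr([*(A+29*np.array([np.cos(a-np.pi/3),np.sin(a-np.pi/3)])),55]))
print('tip',cr(p+off),'rim top/bottom',)
for pt in [(424,198),(242,84)]:
    X=onplane(c,160+pt[0]/2.5,pt[1]/2.5,55)[:2]-A; print(np.hypot(*X),np.degrees(np.arctan2(X[1],X[0]))%360)
E
```

```text
191 stroke [414. 205.] rim [402. 258.] stroke left [237.  84.]
192.9 stroke [421. 205.] rim [409. 258.] stroke left [240.  91.]
195 stroke [428. 205.] rim [416. 258.] stroke left [245.  98.]
tip [408. 310.] rim top/bottom
28.01911352411586 193.9021586051238
28.33641387666415 131.57119714720184
```

```bash
python3 - <<'E'
from tcp import *
print([row(192.9,r,40.5) for r in (34,27,21,17)])
b=np.array(row(192.9,17,40.5))
for w in (190,184,178,172,166,160,154,152): print((np.array(row(w,17,40.5))-b).round(2).tolist())
E
```

```text
[[0.8, 0.15, 0.04, 0.0, 0.5], [1.48, 0.31, 0.04, 0.0, 0.5], [2.06, 0.44, 0.04, 0.0, 0.5], [2.45, 0.53, 0.04, 0.0, 0.5]]
[-0.06, 0.5, 0.0, -2.9, 0.0]
[-0.11, 1.52, 0.0, -8.9, 0.0]
[-0.05, 2.55, 0.0, -14.9, 0.0]
[0.12, 3.57, 0.0, -20.9, 0.0]
[0.4, 4.56, 0.0, -26.9, 0.0]
[0.77, 5.52, 0.0, -32.9, 0.0]
[1.24, 6.43, 0.0, -38.9, 0.0]
[1.42, 6.72, 0.0, -40.9, 0.0]
```

Emit:
play_rows:
  rows:
    - [0.8,0.15,0.04,0,0.5]
    - [1.48,0.31,0.04,0,0.5]
    - [2.06,0.44,0.04,0,0.5]
    - [2.45,0.53,0.04,0,0.5]
    - [2.45,0.53,0.04,0,0.5]
    - [2.45,0.53,0.04,0,0.5]

```text
time_s: 35.52
position: [367.6, -260.8, 97.5]
orientation: [0.05, -0.662, 0.74, -0.106]
contact_force: [2.7, -1.4, -3.0]
grip_width: 18.0
```

Emit:
play_rows:
  rows:
    - [-0.06,0.5,0,-2.9,0.5]
    - [-0.11,1.52,0,-8.9,0.5]
    - [-0.05,2.55,0,-14.9,0.5]
    - [0.12,3.57,0,-20.9,0.5]
    - [0.4,4.56,0,-26.9,0.5]
    - [0.77,5.52,0,-32.9,0.5]
    - [1.24,6.43,0,-38.9,0.5]
    - [1.24,6.43,0,-38.9,0.5]
    - [1.24,6.43,0,-38.9,0.5]

```text
time_s: 36.65
position: [379.2, -197.2, 97.5]
orientation: [-0.173, -0.641, 0.733, 0.147]
contact_force: [-1.1, -4.8, 1.5]
grip_width: 17.7
```

```bash
python3 look.py 20;  python3 - <<'E'
from tcp import *
print(o['joint_positions'].round(3), R[:,1].round(3), p+off-[*A,0])
w=cv2.imread('pics/w20.png')
c=calibration('wrist');u,v=proj(c,[461,-207,86]).astype(int);print(u,v)
E
```

```text
[ 379.2 -197.2   97.5] yaw -26.442908829793396 dq 0.006 t 36.65 F [-1.1 -4.8  1.5] w 17.714592132054715
[-0.87   0.198  1.253  2.251 -0.09   0.775 -1.593] [ 0.005 -0.135 -0.991] [-16.35828261   6.96708622  39.71886807]
219 118
```

View pics/w20.png

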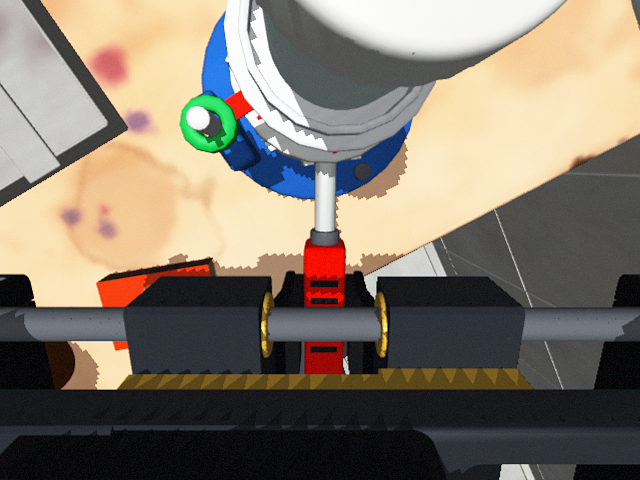

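```bash
python3 - <<'E'
from h import *
w=cv2.imread('pics/w20.png')
cv2.imwrite('pics/w20g.png',cv2.resize(w[80:150,170:250],None,fx=9,fy=8.5,interpolation=cv2.INTER_CUBIC))
c=calibration('wrist'); print(-np.array(c['R']).T@c['t'])
s=capture('scene')[:,:,::-1]; cv2.imwrite('pics/s20c.png',cv2.resize(s[205:255,340:390],None,fx=12,fy=12,interpolation=cv2.INTER_CUBIC))
E
```

```text
[ 443.11789453 -216.11186775  194.5012172 ]
```

View pics/w20g.png

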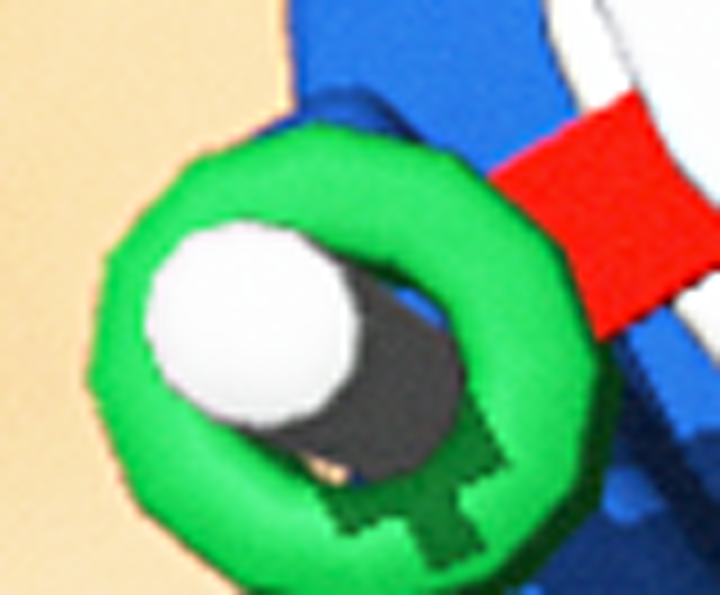

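View pics/s20c.png

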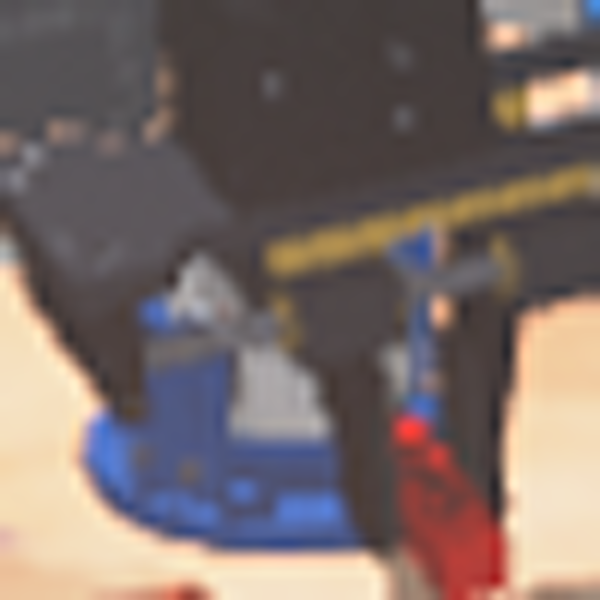

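```bash
python3 - <<'E'
from tcp import *
b=np.array(row(153.6,17,40)); print(yaw0)
for w in (151.5,149): print((np.array(row(w,17,40))-b).round(2).tolist())
b2=np.array(row(149,17,40))
for r in (28,44): print((np.array(row(149,r,40))-b).round(2).tolist())
E
```

```text
-26.019141144760386
[0.19, 0.3, 0.0, -2.1, 0.0]
[0.43, 0.66, 0.0, -4.6, 0.0]
[-0.52, 1.23, 0.0, -4.6, 0.0]
[-1.89, 2.05, 0.0, -4.6, 0.0]
```

Emit:
play_rows:
  rows:
    - [0.19,0.3,0,-2.1,0.5]
    - [0.43,0.66,0,-4.6,0.5]
    - [0.43,0.66,0,-4.6,0.5]
    - [0.43,0.66,0,-4.6,0.5]
    - [-0.1,0.97,0,-4.6,0.5]
    - [-0.52,1.23,0,-4.6,0.5]
    - [-1.2,1.65,0,-4.6,0.5]
    - [-1.8,2.0,0,-4.6,0.5]
    - [-1.8,2.0,0.2,-4.6,0.5]
    - [-1.8,2.0,4,-4.6,0.5]
    - [-1.8,2.0,9,-4.6,0.5]
    - [-1.8,2.0,14,-4.6,0.5]
    - [0,2.0,19,-4.6,0.5]
    - [4,2.0,22,-4.6,0.5]

```text
time_s: 38.5
position: [420.2, -176.9, 319.9]
orientation: [-0.199, -0.636, 0.725, 0.176]
contact_force: [0.3, -1.3, -1.2]
grip_width: 17.6
```

```bash
python3 - <<'E'
from tcp import *
print(o['joint_positions'].round(3), R[:,1].round(3), p,o['contact_force'],o['grip_width'])
E
```

```text
[-0.898 -0.283  0.97   1.91   0.368  1.4   -2.12 ] [-0.001 -0.13  -0.991] [ 420.23136621 -176.94289155  319.94954013] [ 0.30137111 -1.30119287 -1.1758573 ] 17.59413734696836
```

Emit:
play_rows:
  rows:
    - [6,0,2,10,0.5]
    - [12,-1,3,20,0.5]
    - [17,-3,3,30,0.5]
    - [17,-8,3,40,0.5]
    - [16,-13,3,50,0.5]
    - [14,-17,3,60,0.5]
    - [9,-18,2,70,0.5]
    - [4,-17,0,80,0.5]
    - [-2,-15.5,-2,90,0.5]
    - [-6.8,-14.5,-6,100,0.5]
    - [-6.8,-14.5,-11,110,0.5]
    - [-6.8,-14.5,-15,120,0.5]
    - [-6.8,-14.5,-16.5,121,0.5]
    - [-6.8,-14.5,-16.5,121,0.5]
    - [-6.8,-14.5,-16.5,121,0.5]

```text
time_s: 40.38
position: [351.6, -321.7, 152.1]
orientation: [-0.454, 0.485, -0.511, 0.545]
contact_force: [0.2, -1.0, -0.7]
grip_width: 17.9
```

```bash
python3 look.py 21; python3 - <<'E'
from tcp import *
print(o['joint_positions'].round(3), R[:,1].round(3), p)
E
```

```text
[ 351.6 -321.7  152.1] yaw 89.93485314143793 dq 0.054 t 40.375 F [ 0.2 -1.  -0.7] w 17.856439762726417
[-0.279  0.196  1.098  2.074 -0.372  0.974  1.019] [ 0.118  0.065 -0.991] [ 351.80386949 -321.78824832  152.50079267]
```

View pics/w21.png

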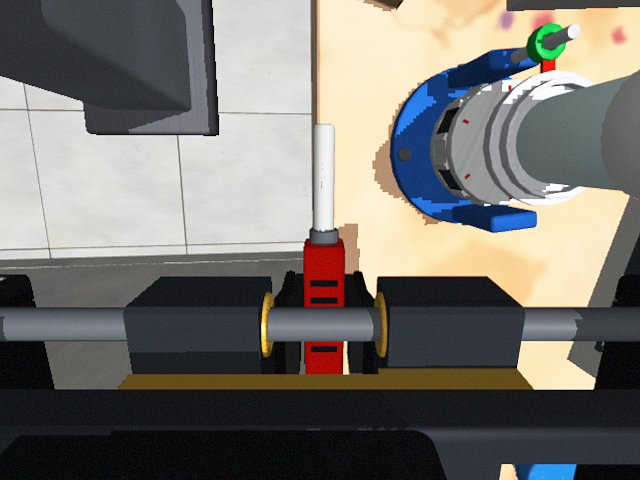

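```bash
python3 - <<'E'
from h import *
import pickle
w=cv2.imread('pics/w21.png')
cv2.imwrite('pics/w21g.png',cv2.resize(w[15:85,515:595],None,fx=9,fy=8.5,interpolation=cv2.INTER_CUBIC))
c=pickle.load(open('c21.pkl','rb'))[0]
A=np.array([465.5,-246.4])
hsv=cv2.cvtColor(w,cv2.COLOR_BGR2HSV).astype(int)
m=(((hsv[...,0]<8)|(hsv[...,0]>172))&(hsv[...,1]>120)&(hsv[...,2]>90)).astype(np.uint8); m[:,:380]=0
n,l,s,ce=cv2.connectedComponentsWithStats(m)
for i in range(1,n):
    if s[i,4]>=4:
        X=onplane(c,*ce[i],55)[:2]-A; print(ce[i].round(1),s[i,4],np.hypot(*X).round(1),np.degrees(np.arctan2(X[1],X[0]))%360)
E
```

```text
[542.7  22.3] 67 62.5 78.2665120052725
[618.   36.8] 6 79.9 44.28750703668266
[548.1  65.3] 134 44.6 65.49181575419523
[509.6  87.2] 9 29.2 94.53677027498651
[465.5 121. ] 16 28.2 155.70195259908442
[466.9 175.8] 14 28.5 217.61819728231845
[509.8 197.6] 5 30.1 277.8243709249895
```

View pics/w21g.png

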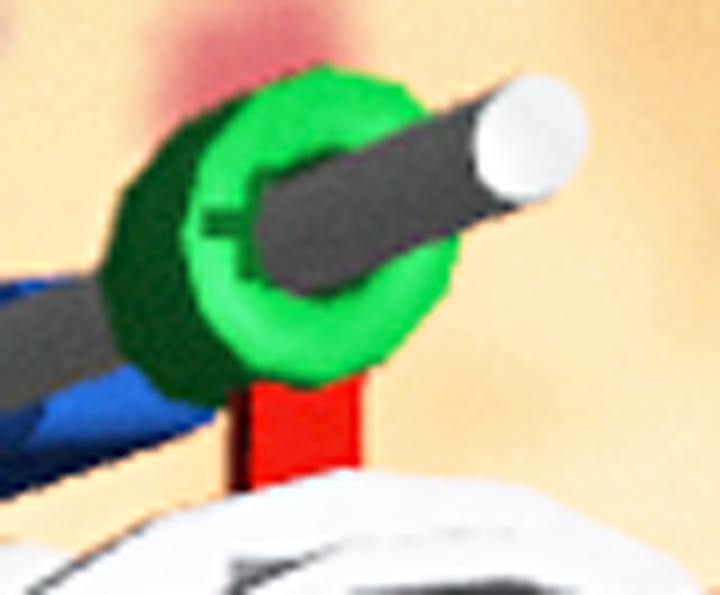

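```bash
python3 - <<'E'
from h import *
import pickle
from scipy.optimize import minimize_scalar,least_squares
c=pickle.load(open('c21.pkl','rb'))[0]
g=lambda u,v:np.array([515+(u+.5)/9-.5,15+(v+.5)/8.5-.5])
cr=lambda X:(proj(c,X)-[515,15])*[9,8.5]
top=onplane(c,*g(530,137),98); print('rod',top)
rod=top[:2]
for n,pt in [('ring top',(321,228))]:
    s=minimize_scalar(lambda z:np.sum((proj(c,[*rod,z])-g(*pt))**2),bounds=(60,98),method='bounded'); print(n,s.x,s.fun**.5,cr([*rod,s.x]))
for z in (80,84,87.5): print(z,cr([*rod,z]))
th=np.linspace(0,2*np.pi,361)
for z in (77,78,79,80,80.5,81,84,84.5,85,86,87,87.5):
    P=np.array([cr([rod[0]+8*np.cos(t),rod[1]+8*np.sin(t),z]) for t in th]); print(z,P.min(0).round(),P.max(0).round())
# pointer edges at row 440
for z in (78,80,82,83,84,85,86):
    print(z,[cr([rod[0]+.8+dx*np.cos(np.radians(5.5)),rod[1]-9.6+dx*np.sin(np.radians(5.5)),z]).round() for dx in (-3,3)],[cr([rod[0]+.8+dx,rod[1]-9.6,z]).round()[0] for dx in (-3.5,3.5)])
E
```

```text
rod [ 461.69068518 -203.50582948   98.        ]
ring top 84.66597507040261 0.2789843895347425 [315.97371458 222.08576817]
80 [250.1475854  249.92854384]
84 [306.35532799 226.15410066]
87.5 [357.77244717 204.40596913]
77 [ 65. 108.] [353. 423.]
78 [ 78. 101.] [367. 419.]
79 [90. 94.] [381. 414.]
80 [103.  88.] [396. 409.]
80.5 [110.  84.] [403. 407.]
81 [116.  81.] [410. 404.]
84 [156.  60.] [455. 389.]
84.5 [163.  56.] [463. 387.]
85 [170.  52.] [470. 384.]
86 [184.  45.] [486. 379.]
87 [198.  38.] [502. 374.]
87.5 [205.  34.] [509. 371.]
78 [array([162., 454.]), array([269., 446.])] [np.float64(154.0), np.float64(278.0)]
80 [array([188., 445.]), array([297., 437.])] [np.float64(180.0), np.float64(305.0)]
82 [array([215., 436.]), array([325., 427.])] [np.float64(206.0), np.float64(333.0)]
83 [array([229., 431.]), array([339., 423.])] [np.float64(220.0), np.float64(347.0)]
84 [array([243., 426.]), array([353., 418.])] [np.float64(234.0), np.float64(362.0)]
85 [array([256., 421.]), array([368., 413.])] [np.float64(248.0), np.float64(376.0)]
86 [array([271., 416.]), array([382., 408.])] [np.float64(262.0), np.float64(391.0)]
```

```bash
cat > ring.py <<'E'
from h import *
import pickle,sys
def an(n,box):
    w=cv2.imread(f'pics/w{n}.png'); c=pickle.load(open(f'c{n}.pkl','rb'))[0]
    x0,y0,x1,y1=box
    hsv=cv2.cvtColor(w,cv2.COLOR_BGR2HSV).astype(int)
    h,s,v=hsv[...,0],hsv[...,1],hsv[...,2]
    box_=np.zeros(h.shape,bool); box_[y0:y1,x0:x1]=1
    G=(h>45)&(h<80)&(s>110)&box_
    br=G&(v>130); 
    def pr(k,m):
        ys,xs=np.nonzero(m); print(k,m.sum(),'x',xs.min(),xs.max(),'y',ys.min(),ys.max())
    pr('green all',G); pr('bright',br)
    # ellipse of the bright outer hull
    pts=cv2.convexHull(np.argwhere(br)[:,::-1].astype(np.float32)); 
    Rd=((h<6)|(h>174))&(s>200)&box_
    pr('red',Rd); 
    for y in range(y0,y1):
        r=np.nonzero(Rd[y])[0]
        if len(r)>3: print(y,[(int(x),int(v[y,x])) for x in range(r.min()-1,r.max()+2)])
    return c,G,br,Rd
if __name__=='__main__':
    an(21,(515,15,590,85)); 
E
python3 ring.py
python3 - <<'E'
import cv2
w=cv2.imread('pics/w21.png'); cv2.imwrite('pics/w21n.png',cv2.resize(w[20:75,520:585],None,fx=12,fy=10.9,interpolation=cv2.INTER_NEAREST)[:600,:800])
E
```

```text
green all 870 x 526 565 y 23 62
bright 529 x 535 565 y 23 59
red 149 x 541 554 y 59 72
60 [(542, 52), (543, 209), (544, 230), (545, 232), (546, 191), (547, 90), (548, 68), (549, 81), (550, 99), (551, 212), (552, 238), (553, 241), (554, 246), (555, 253)]
61 [(541, 63), (542, 65), (543, 245), (544, 251), (545, 251), (546, 246), (547, 234), (548, 231), (549, 231), (550, 236), (551, 249), (552, 248), (553, 246), (554, 244), (555, 250)]
62 [(540, 69), (541, 81), (542, 69), (543, 244), (544, 247), (545, 245), (546, 245), (547, 247), (548, 248), (549, 247), (550, 248), (551, 245), (552, 244), (553, 244), (554, 243), (555, 250)]
63 [(540, 121), (541, 74), (542, 64), (543, 242), (544, 246), (545, 244), (546, 244), (547, 244), (548, 243), (549, 244), (550, 243), (551, 244), (552, 244), (553, 244), (554, 240), (555, 250)]
64 [(540, 175), (541, 67), (542, 60), (543, 240), (544, 246), (545, 243), (546, 243), (547, 243), (548, 244), (549, 242), (550, 242), (551, 244), (552, 244), (553, 243), (554, 243), (555, 250)]
65 [(540, 166), (541, 67), (542, 64), (543, 240), (544, 246), (545, 243), (546, 244
[... 421 characters left out ...]
244), (550, 244), (551, 244), (552, 245), (553, 243), (554, 241), (555, 250)]
68 [(540, 151), (541, 66), (542, 95), (543, 240), (544, 247), (545, 244), (546, 244), (547, 244), (548, 243), (549, 244), (550, 243), (551, 243), (552, 244), (553, 243), (554, 243), (555, 249)]
69 [(540, 153), (541, 67), (542, 110), (543, 241), (544, 247), (545, 244), (546, 244), (547, 244), (548, 244), (549, 244), (550, 244), (551, 244), (552, 242), (553, 242), (554, 242), (555, 251)]
70 [(540, 154), (541, 66), (542, 107), (543, 242), (544, 248), (545, 246), (546, 245), (547, 244), (548, 245), (549, 224), (550, 228)]
71 [(540, 153), (541, 67), (542, 107), (543, 242), (544, 248), (545, 235), (546, 221), (547, 230)]
```

View pics/w21n.png

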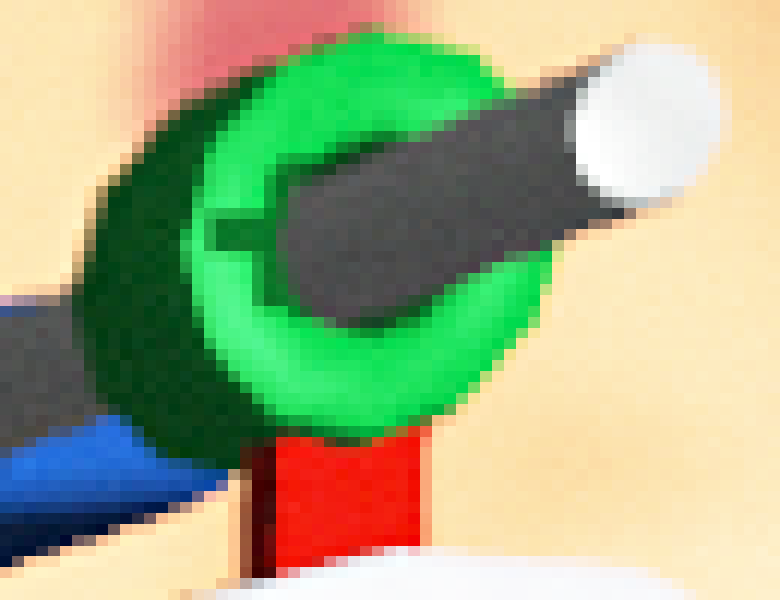

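```bash
python3 - <<'E'
import cv2
from h import *
import pickle
w=cv2.imread('pics/w21.png'); cv2.imwrite('pics/w21m.png',cv2.resize(w[15:90,480:590],None,fx=7,fy=7,interpolation=cv2.INTER_NEAREST))
c=pickle.load(open('c21.pkl','rb'))[0]
cr=lambda X:((proj(c,X)-[480,15])*7).round()
rod=[461.69,-203.5]
for z in (60,70,80,90,98): print(z,cr([*rod,z]))
A=np.array([465.5,-246.4]);e=np.radians(5.5);ex=np.array([np.cos(e),np.sin(e)]);ey=np.array([-ex[1],ex[0]])
for x,y in [(-14,38),(-14,48),(14,38),(14,48)]: print((x,y),cr([*(A+x*ex+y*ey),60]))
E
```

```text
60 [248. 291.]
70 [339. 251.]
80 [440. 206.]
90 [553. 155.]
98 [654. 110.]
(-14, 38) [ 63. 380.]
(-14, 48) [ 63. 232.]
(14, 38) [421. 352.]
(14, 48) [424. 205.]
```

View pics/w21m.png

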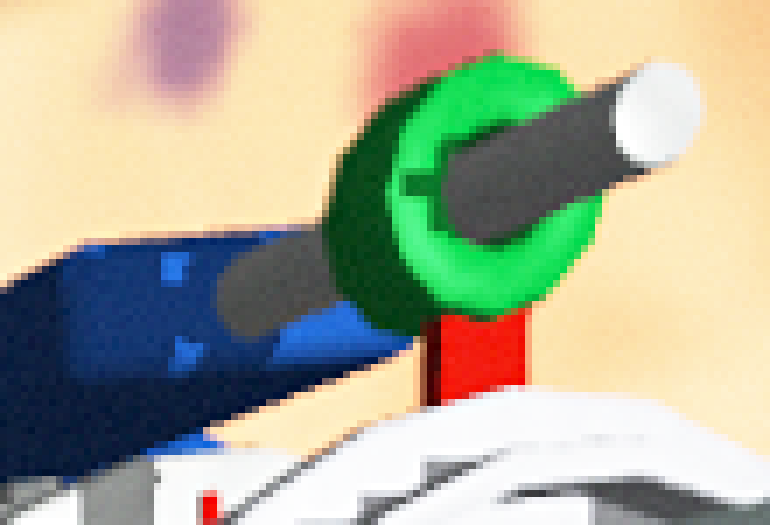

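```bash
python3 - <<'E'
from h import *
import pickle
rod=np.array([461.5,-203.6]);ptr=rod+9.6*np.array([0.096,-0.995])
for n in (16,21):
    c=pickle.load(open(f'c{n}.pkl','rb'))[0]
    print(n,'C',-np.array(c['R']).T@c['t'])
    for z in (80,82,84,86): print(z,'rod',proj(c,[*rod,z]).round(2),'ptr',proj(c,[*ptr,z]).round(2), 'x-scale', (proj(c,[*(ptr+[3,.29]),z])-proj(c,[*(ptr-[3,.29]),z])).round(2))
E
```

```text
16 C [ 322.65089372 -203.40087777  254.1924776 ]
80 rod [615.65 137.67] ptr [613.45 158.61] x-scale [12.79 -1.31]
82 rod [619.07 137.66] ptr [616.8  158.84] x-scale [12.94 -1.33]
84 rod [622.57 137.66] ptr [620.22 159.07] x-scale [13.09 -1.34]
86 rod [626.15 137.65] ptr [623.72 159.31] x-scale [13.24 -1.36]
21 C [ 340.35813456 -256.20360195  249.09011457]
80 rod [542.39  44.61] ptr [541.81  66.99] x-scale [12.09 -0.99]
82 rod [545.47  43.23] ptr [544.85  65.89] x-scale [12.22 -0.99]
84 rod [548.62  41.82] ptr [547.96  64.76] x-scale [12.35 -1.  ]
86 rod [551.85  40.37] ptr [551.14  63.6 ] x-scale [12.49 -1.01]
```

```bash
python3 - <<'E'
from h import *
import pickle
c=pickle.load(open('c14.pkl','rb'))[0]
print('C',-np.array(c['R']).T@c['t'])
w=cv2.imread('pics/w14.png'); hsv=cv2.cvtColor(w,cv2.COLOR_BGR2HSV).astype(int); h,s,v=[hsv[...,i] for i in range(3)]
box=np.zeros(h.shape,bool);box[130:180,265:310]=1
R_=((h<6)|(h>174))&(s>180)&box; ys,xs=np.nonzero(R_);print('red',xs.min(),xs.max(),ys.min(),ys.max())
for col in range(294,302): 
    r=np.nonzero(R_[:,col])[0]; print(col,r.min() if len(r) else None,r.max() if len(r) else None, [int(w[y,col,2])-int(w[y,col,1]) for y in range(145,160)])
G=(h>45)&(h<80)&(s>110)&box; ys,xs=np.nonzero(G);print('green',xs.min(),xs.max(),ys.min(),ys.max())
Wt=(s<40)&(v>190)&box&(np.hypot(np.arange(480)[:,None]-154,np.arange(640)[None]-281)<8); ys,xs=np.nonzero(Wt);print('rodtop',xs.mean(),ys.mean(),len(xs))
print('rod',onplane(c,xs.mean(),ys.mean(),98))
E
```

```text
C [ 470.25315437 -229.36173663  346.4288296 ]
red 294 300 148 156
294 148 150 [-19, -22, 13, 179, 213, 210, 105, -24, -58, 3, 85, 53, -22, -29, -15]
295 148 156 [-8, -18, 29, 202, 223, 220, 216, 206, 204, 209, 223, 155, 37, -14, -9]
296 148 156 [-27, -28, 57, 208, 216, 213, 217, 213, 221, 215, 226, 167, 48, -19, -19]
297 149 156 [-25, -12, 37, 155, 226, 217, 208, 208, 209, 215, 218, 147, 6, -27, -17]
298 149 155 [-12, -9, 44, 153, 219, 215, 217, 208, 213, 213, 215, 138, -12, -31, -28]
299 148 155 [-2, -8, 57, 188, 222, 214, 220, 218, 219, 218, 232, 99, -73, -68, -67]
300 148 155 [-3, -7, 56, 196, 195, 195, 155, 152, 161, 216, 235, 92, -21, -15, -33]
301 None None [0, -5, -2, -1, -5, -1, -8, -8, 9, 101, 122, 36, -6, 0, -7]
green 272 294 142 164
rodtop 280.6666666666667 153.75925925925927 54
rod [ 461.55564003 -203.4592246    98.        ]
```

```bash
python3 - <<'E'
from h import *
import pickle
c=pickle.load(open('c14.pkl','rb'))[0]
for z in (80,81,82): print(onplane(c,297.5,152.0,z),onplane(c,297.5,147.6,z)[0]-onplane(c,297.5,156.4,z)[0])
print('ring ctr',[onplane(c,283,153,z) for z in (80,84,86)])
s=capture('scene')[:,:,::-1]; cv2.imwrite('pics/s21c.png',cv2.resize(s[205:255,340:390],None,fx=12,fy=12,interpolation=cv2.INTER_CUBIC))
E
```

```text
[ 462.12899398 -213.54970114   80.        ] 6.084872230170106
[ 462.15948678 -213.6090492    81.        ] 6.062033589774842
[ 462.18997958 -213.66839727   82.        ] 6.039194949379521
ring ctr [array([ 461.44922694, -203.25276423,   80.        ]), array([ 461.58140374, -203.64474843,   84.        ]), array([ 461.64749213, -203.84074052,   86.        ])]
```

View pics/s21c.png

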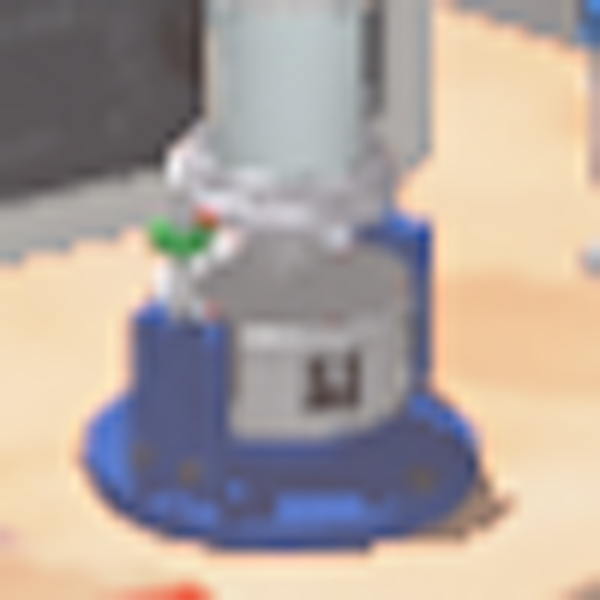

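```bash
python3 - <<'E'
from h import *
c=calibration('scene'); s=capture('scene')[:,:,::-1]
sub=s[212:232,348:364].astype(int)
rg=sub[...,2]-sub[...,1]; gr=sub[...,1]-sub[...,2]
print('R-G');print(rg[:,:]);print('G-R');print(gr)
q=lambda X:proj(c,X).round(2)
rod=np.array([461.5,-203.6]);d=np.array([0.066,-.998])
for z in (79.5,82.8,86): print('ring',z,q([*rod,z]))
for z in (81,82,83,84,85): print('ptr',z,[q([*(rod+k*d),z]) for k in (6.5,9.5,12.5)])
E
```

```text
R-G
[[  4   5   5   5   6   5   4   5   7  10  -2  -8  -7  -9 -10  -9]
 [  4   6   5   5   5   5   5   5   5   9  -3  -7  -9  -8  -9  -8]
 [  4   4   5   4   6   5   5   5   5  10  -2  -8  -8  -8  -9  -9]
 [  5   5   5   6   6   5   5   5   3   4  -3  -8  -8  -9  -9 -10]
 [  6   5   6   5   5   5   5  13   8   0  -6  -7  -8  -8  -8  -9]
 [  5   6   5   6   7   5  15  12   6   0  -5  -6  -7  -7  -7  -9]
 [  6   7   6   6   5   4   6   7   4   0  -4  -8  -7  -8  -9  -9]
 [  7   6   5   5   4   3   1   4   5   5   2  -2  -2  -5  -7  -7]
 [  4   4   4   5   3   3   4   4   5   4   4   3   3   1   0   1]
 [  3   3   4   5   4   4   4   4   3   1   2   4   5   5   7   5]
 [  4   3   3   4   7   7   6   4  39  53  18   4   4   4   4   4]
 [  4   3   3   4 -25 -51 -15   1  25  59  25   7   5   5   4   4]
 [  2   2  32  35 -15 -87 -61 -44 -54 -25  10  21  10   5   5   5]
 [ 31  33  28  28  20 -47 -77 -77 -68 -18   3  17  11   5   4   5]
 [ 24  24  24  25  30  22 -12 -29 -12  -4   2   4   5   5   5   4]
 [ 23  22  22  23  23  13   6  -1   3   6   5   6   5   6   6   4]
 [ 24  23  22  23  23   
[... 1380 characters left out ...]
-7  -6]
 [-24 -23 -23 -23 -31  -3  -3  -5  -5  -5  -5  -5  -6  -6  -6  -5]
 [-24 -22 -26 -36  -4  15  -1  -4   0 -29 -17  -5  -6  -6  -6  -6]
 [-24 -22 -34  -3  22  21   3   0   2 -24 -13  -5  -5  -6  -6  -6]]
ring 79.5 [354.98 224.34]
ring 82.8 [354.99 223.34]
ring 86 [355.   222.37]
ptr 81 [array([356.37, 223.25]), array([357.01, 222.96]), array([357.65, 222.67])]
ptr 82 [array([356.37, 222.95]), array([357.01, 222.66]), array([357.65, 222.36])]
ptr 83 [array([356.38, 222.65]), array([357.02, 222.35]), array([357.65, 222.06])]
ptr 84 [array([356.38, 222.34]), array([357.02, 222.05]), array([357.66, 221.76])]
ptr 85 [array([356.38, 222.04]), array([357.02, 221.75]), array([357.66, 221.46])]
```

```bash
python3 - <<'E'
from h import *
for n in ('scene0','s5','s13'):
    s=cv2.imread(f'pics/{n}.png').astype(int)[212:240,348:366]
    R=s[...,2]-s[...,1]; G=s[...,1]-s[...,2]
    b=np.median(G,axis=1,keepdims=True)
    Y,X=np.mgrid[212:240,348:366]
    g=np.clip(G-12,0,None)*((Y<230)&(X<361)); print(n,'G',(g*X).sum()/g.sum(),(g*Y).sum()/g.sum())
    print(s.shape); print(R[6:22,4:14])
c=calibration('scene'); rod=np.array([461.5,-203.6]);d=np.array([0.066,-.998])
for z in (64,65,66,67,68): print(z,[proj(c,[*(rod+k*d),z]).round(2) for k in (6.5,9.5,12.5)])
E
```

```text
scene0 G 354.53533568904595 224.34982332155477
(28, 18, 3)
[[  8   5   5   5   4  -3  -8  -8  -7  -8]
 [  4   3   4  12   7   5  -4  -7  -7  -8]
 [  4   4   4  10  21  13  -3  -6  -6  -7]
 [  6   4   5   6  20   8  -6  -6  -7  -7]
 [  8   7   8   7  -6  -3  -3  -6  -7  -8]
 [-26 -53 -14   5 -23 -24  -8  -6  -8  -9]
 [-14 -89 -62 -43 -52 -39  -4  -1  -8  -9]
 [ 21 -48 -79 -79 -69 -25   2   4   1   0]
 [ 27  20 -12 -31 -12   0   6   7   6   7]
 [ 20  11   7  -1  32  21   6   4   2   3]
 [ 16   4   4  11  67  89  31   7   5   5]
 [ 24   1   2  10  37  58  29   8   6   6]
 [  6 -14   1   3   5  13   8   5   7   8]
 [-21 -21  -3   0  -2  10   6   6   7   7]
 [ -6 -10  -7  -3  -4 -14  -8   6   5   4]
 [ -5  -5  -4  -4  -4 -15  -7   7   6   4]]
s5 G 354.53463587921846 224.3499111900533
(28, 18, 3)
[[  7   5   4   4   4  -4  -8  -8  -7  -8]
 [  4   3   3  11   6   4  -4  -6  -7  -9]
 [  4   3   4  10  21  12  -4  -7  -6  -8]
 [  5   4   4   5  20   7  -6  -7  -8  -7]
 [  7   8   6   6  -6  -3  -3  -7  -7  -8]
 [-25 -53 -14   4 -23 -24  -9  -6  -8  -8]
 [-14 -89 -62 -44 -52 -38  -5  -2  -7  -
[... 817 characters left out ...]
 6]
 [ 23  14   7  -1   4   6   6   6   5   5]
 [ 23   6   4   6   5   7   6   6   5   4]
 [ 32   1   2   5   5   6   5   6   6   6]
 [  5 -16   1   3   1   5   5   7   7   5]
 [-22 -21  -3   1  -1  -1   2   6   7   6]
 [ -7 -11  -8  -5  -5 -16  -9   5   6   5]
 [ -8  -6  -5  -5  -6 -14  -9   5   5   4]]
64 [array([356.31, 228.37]), array([356.95, 228.08]), array([357.58, 227.78])]
65 [array([356.32, 228.07]), array([356.95, 227.78]), array([357.59, 227.48])]
66 [array([356.32, 227.77]), array([356.96, 227.48]), array([357.59, 227.18])]
67 [array([356.32, 227.47]), array([356.96, 227.18]), array([357.59, 226.88])]
68 [array([356.33, 227.17]), array([356.96, 226.88]), array([357.6 , 226.58])]
```

```bash
python3 - <<'E'
from tcp import *
print(p,yaw0,o['time_s'])
for a in [(216.4,60,110),(216.4,46,40),(216.4,17,40.5)]: print(a,row(*a),tgt(*a)[0])
E
```

```text
[ 352.00096294 -321.67697722  152.86307759] 90.33910601126635 40.525
(216.4, 60, 110) [-0.49, -0.22, 1.49, -53.9, 0.5] [ 347.10204599 -323.91362225  167.74778199]
(216.4, 46, 40) [0.64, 0.61, -5.51, -53.9, 0.5] [ 358.37055916 -315.60575784   97.74778199]
(216.4, 17, 40.5) [2.97, 2.33, -5.46, -53.9, 0.5] [ 381.71247928 -298.39661013   98.24778199]
```

Emit:
play_rows:
  rows:
    - [-0.5,-0.2,0,-10,0.5]
    - [-0.5,-0.2,0,-20,0.5]
    - [-0.5,-0.2,0,-30,0.5]
    - [-0.5,-0.2,0,-40,0.5]
    - [-0.5,-0.2,0,-50,0.5]
    - [0.3,0.4,-2,-53.9,0.5]
    - [0.64,0.61,-5,-53.9,0.5]
    - [0.64,0.61,-5.5,-53.9,0.5]
    - [0.64,0.61,-5.5,-53.9,0.5]
    - [0.64,0.61,-5.5,-53.9,0.5]

```text
time_s: 41.78
position: [358.5, -315.9, 98.5]
orientation: [0.184, -0.637, 0.704, -0.255]
contact_force: [0.7, 0.2, -1.3]
grip_width: 18.0
```

```bash
python3 look.py 22; python3 - <<'E'
from tcp import *
import pickle
print(o['joint_positions'].round(3), R[:,1].round(3), p+off)
c=pickle.load(open('c22.pkl','rb'))[0]
cr=lambda X:((proj(c,X)-[160,0])*2.5).round(0)
for w in (214.4,216.4,218.4):
    a=np.radians(w);u=np.array([np.cos(a),np.sin(a)])
    print(w,'stroke',cr([*(A+29*u),55]),'rim',cr([*(A+34*u),40]))
print('tip',cr(p+off)); print(row(216.4,42,40.5),row(216.4,17,40.5))
E
```

```text
[ 358.5 -315.9   98.5] yaw 36.014470044744044 dq 0.008 t 41.775 F [ 0.7  0.2 -1.3] w 18.003159743893463
[-0.371  0.29   1.13   2.175 -0.448  0.754  0.103] [ 0.124 -0.058 -0.991] [ 428.14483475 -273.72698427   40.81134062]
214.4 stroke [410. 177.] rim [398. 233.]
216.4 stroke [417. 177.] rim [405. 233.]
218.4 stroke [424. 177.] rim [412. 233.]
tip [407. 309.]
[0.3, 0.25, -0.03, -0.1, 0.5] [2.31, 1.73, -0.03, -0.1, 0.5]
```

View pics/w22c.png

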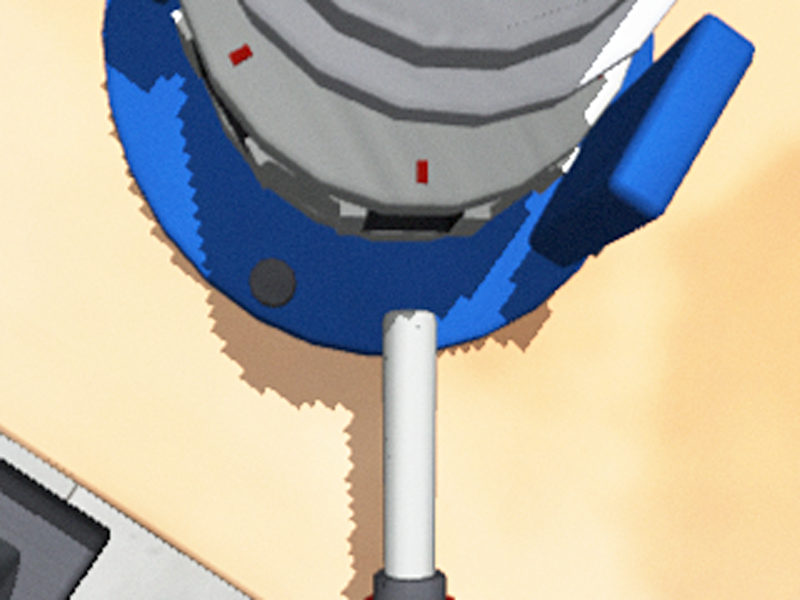

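```bash
python3 - <<'E'
from tcp import *
print([row(217,r,40.5) for r in (34,26,20,17)])
print([row(w,17,40.5) for w in (220,224,228,232,236.5)])
print([row(236.5,r,40.5) for r in (28,46)])
E
```

```text
[[1.01, 0.62, -0.03, 0.5, 0.5], [1.65, 1.11, -0.03, 0.5, 0.5], [2.13, 1.47, -0.03, 0.5, 0.5], [2.37, 1.65, -0.03, 0.5, 0.5]]
[[2.65, 1.22, -0.03, 3.5, 0.5], [3.07, 0.68, -0.03, 7.5, 0.5], [3.53, 0.16, -0.03, 11.5, 0.5], [4.02, -0.32, -0.03, 15.5, 0.5], [4.61, -0.81, -0.03, 20.0, 0.5]]
[[4.0, -1.73, -0.03, 20.0, 0.5], [3.01, -3.23, -0.03, 20.0, 0.5]]
```

Emit:
play_rows:
  rows:
    - [1.01,0.62,-0.03,0.5,0.5]
    - [1.65,1.11,-0.03,0.5,0.5]
    - [2.13,1.47,-0.03,0.5,0.5]
    - [2.37,1.65,-0.03,0.5,0.5]
    - [2.37,1.65,-0.03,0.5,0.5]
    - [2.65,1.22,-0.03,3.5,0.5]
    - [3.07,0.68,-0.03,7.5,0.5]
    - [3.53,0.16,-0.03,11.5,0.5]
    - [4.02,-0.32,-0.03,15.5,0.5]
    - [4.61,-0.81,-0.03,20,0.5]
    - [4.61,-0.81,-0.03,20,0.5]
    - [4.61,-0.81,-0.03,20,0.5]

```text
time_s: 43.32
position: [403.2, -323.0, 96.6]
orientation: [0.292, -0.597, 0.648, -0.372]
contact_force: [-4.1, 0.9, 0.7]
grip_width: 17.6
```

Emit:
play_rows:
  rows:
    - [-0.61,-0.92,0,0,0.5]
    - [-1.1,-1.65,0,0,0.5]
    - [-1.6,-2.42,0,0,0.5]
    - [-2,-2.9,1,0,0.5]
    - [-3,-2,3,10,0.5]
    - [-4,-0.5,5,20,0.5]
    - [-5.26,0.2,5.4,30,0.5]
    - [-5.26,0.2,5.4,33.9,0.5]
    - [-5.26,0.2,5.4,33.9,0.5]
    - [-5.26,0.2,5.4,33.9,0.5]

```text
time_s: 44.58
position: [351.5, -321.8, 151.3]
orientation: [-0.453, 0.485, -0.512, 0.545]
contact_force: [0.5, 0.5, -1.3]
grip_width: 17.2
```

```bash
python3 look.py 23; python3 - <<'E'
from tcp import *
import pickle
print(o['joint_positions'].round(3), R[:,1].round(3))
w=cv2.imread('pics/w23.png'); c=pickle.load(open('c23.pkl','rb'))[0]
A=np.array([465.5,-246.4])
hsv=cv2.cvtColor(w,cv2.COLOR_BGR2HSV).astype(int)
m=(((hsv[...,0]<8)|(hsv[...,0]>172))&(hsv[...,1]>120)&(hsv[...,2]>90)).astype(np.uint8); m[:,:380]=0
n,l,s,ce=cv2.connectedComponentsWithStats(m)
for i in range(1,n):
    if s[i,4]>=4:
        X=onplane(c,*ce[i],55)[:2]-A; print(ce[i].round(1),s[i,4],np.hypot(*X).round(1),np.degrees(np.arctan2(X[1],X[0]))%360)
u,v=proj(c,[461.5,-207,83]).astype(int);print(u,v)
cv2.imwrite('pics/w23n.png',cv2.resize(w[max(v-32,0):v+30,u-35:u+35],None,fx=11,fy=9.6,interpolation=cv2.INTER_NEAREST))
rod=np.array([461.5,-203.6]);ptr=np.array([462.15,-213.6])
for z in (79,80,82,84,86): print(z,'rod',proj(c,[*rod,z]).round(2),'ringL',proj(c,[rod[0]-7.7,rod[1],z]).round(2),'ptr',proj(c,[*ptr,z]).round(2))
s=capture('scene')[212:232,348:364,::-1].astype(int); print((s[...,2]-s[...,1])[6:20,4:14])
E
```

```text
[ 351.5 -321.8  151.3] yaw 89.8347658419093 dq 0.007 t 44.575 F [ 0.5  0.5 -1.3] w 17.187248522774457
[-0.131  0.158  0.922  2.072 -0.313  0.958  0.963] [ 0.118  0.065 -0.991]
[542.7  21.2] 73 62.5 78.45381173009825
[617.4  35.3] 7 79.5 44.719249193249844
[546.9  65. ] 138 43.9 66.34143821997165
[500.2  88.6] 14 29.0 105.39468183835406
[462.  130.5] 14 28.2 166.8969034522319
[473.2 182.7] 13 28.5 228.7205835534108
546 49
79 rod [541.41  44.17] ringL [525.85  43.62] ptr [540.23  67.53]
80 rod [542.93  43.48] ringL [527.29  42.92] ptr [541.73  66.99]
82 rod [546.04  42.08] ringL [530.22  41.51] ptr [544.78  65.88]
84 rod [549.22  40.65] ringL [533.23  40.06] ptr [547.9   64.74]
86 rod [552.47  39.18] ringL [536.31  38.58] ptr [551.1   63.58]
[[  6   4  10   4   4   0  -4  -7  -8  -8]
 [  4   3   2   4   4   3   0  -4  -6  -6]
 [  3   2   4   4   4   4   4   1   0   1]
 [  4   5   5   4   5   3   4   5   5   5]
 [  7   7   6   5  10  12   6   4   4   4]
 [-25 -52 -15   4  -7  17  19   7   4   5]
 [-15 -87 -61 -42 -54   1  32  11   5   5]
 [ 20 -47 -78 -78 -69 -13  15   9   4   6]
 [ 29  22 -12 -28 -11  -6   1   6   5   5]
 [ 23  13   6  -1   4   6   6   6   5   5]
 [ 16  11  10   5   5   6   5   6   6   6]
 [ 22  10   8   5   5   6   6   6   6   6]
 [  5 -15   1   5   1   5   6   5   5   6]
 [-23 -22  -4   0  -1  -1   1  24  12   6]]
```

View pics/w23n.png

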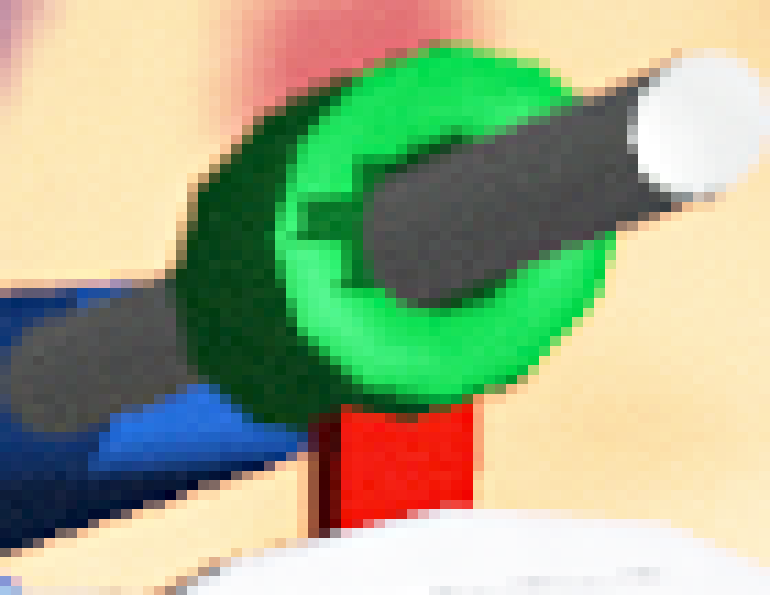

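```bash
python3 - <<'E'
from tcp import *
im=cv2.imread('pics/top0.png'); c=calibration('top')
g=cv2.cvtColor(im,cv2.COLOR_BGR2GRAY); m=(g<55).astype(np.uint8); m[:, :250]=0; m[:,312:]=0;m[:248]=0;m[290:]=0
n,l,s,ce=cv2.connectedComponentsWithStats(m); i=1+np.argmax(s[1:,4]); print(s[i],ce[i])
r=cv2.minAreaRect(np.argwhere(l==i)[:,::-1].astype(np.float32)); b=cv2.boxPoints(r); print([onplane(c,*q,3).round(0)[:2].tolist() for q in b],onplane(c,*ce[i],3))
mid=np.array([426.,68.]);psi=62
d=np.array([np.cos(np.radians(psi)),np.sin(np.radians(psi))])
tip=np.array([*(mid+57*d),0]); turn=psi-yaw0
o2=Ro.from_euler('z',turn,degrees=True).apply(off)
print(yaw0,off,turn,'TCP xy',tip[:2]-o2[:2],'rel',(tip[:2]-o2[:2]-p[:2])/10)
E
```

```text
[ 257  254   50   30 1431] [281.22571628 268.3137666 ]
[[463.0, 136.0], [460.0, 14.0], [388.0, 16.0], [391.0, 136.0]] [425.9501975   76.14423669   3.        ]
90.32328453296358 [  7.04166015  80.93052733 -57.76291863] -28.323284532963584 TCP xy [408.16404993  50.42700209] rel [ 5.66159159 37.20603365]
```

Emit:
play_rows:
  rows:
    - [0,0,5,0,0.5]
    - [2,2,10,0,0.5]
    - [4,7,12,0,0.5]
    - [6,13,12,-4,0.5]
    - [7,19,12,-12,0.5]
    - [7,25,12,-20,0.5]
    - [6.5,31,12,-28.3,0.5]
    - [5.7,37,12,-28.3,0.5]
    - [5.67,37.6,8,-28.3,0.5]
    - [5.67,37.6,4,-28.3,0.5]
    - [5.67,37.6,4,-28.3,0.5]
    - [5.67,37.6,4,-28.3,0.5]

```text
time_s: 46.18
position: [409.0, 54.2, 192.5]
orientation: [0.321, -0.581, 0.63, -0.404]
contact_force: [-0.2, -0.0, -0.6]
grip_width: 17.8
```

```bash
python3 look.py 24; python3 - <<'E'
from tcp import *
print(o['joint_positions'].round(3), R[:,1].round(3),'tip',p+off,'bar at TCP',p+63.3*R[:,1],'yaw',yaw0)
E
```

```text
[409.   54.2 192.5] yaw 61.570974483122825 dq 0.012 t 46.175 F [-0.2 -0.  -0.6] w 17.753841579776434
[-0.498 -0.154  0.216  2.207  0.085  0.955 -0.819] [ 0.137  0.002 -0.991] tip [453.94484917 122.27272981 135.22993498] bar at TCP [417.9046972   54.42003019 130.11929896] yaw 62.024868746192794
```

View pics/w24.png

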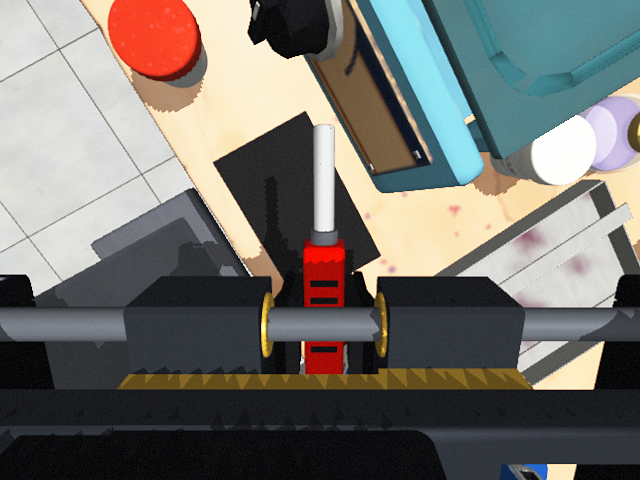

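Emit:
play_rows:
  rows:
    - [0,0,-4,0,0.5]
    - [0,0,-7.5,0,0.5]
    - [0,0,-9.5,0,0.5]
    - [0,0,-10.7,0,0.5]
    - [0,0,-11.1,0,0.5]
    - [0,0,-11.3,0,0.5]
    - [0,0,-11.3,0,0.5]

```text
time_s: 47.1
position: [408.7, 54.6, 78.7]
orientation: [0.321, -0.581, 0.629, -0.404]
contact_force: [0.7, 0.0, -1.3]
grip_width: 17.7
```

Emit:
play_rows:
  rows:
    - [0,0,-0.1,0,0.5]
    - [0,0,-0.1,0,0.5]
    - [0,0,-0.1,0,2.2]
    - [0,0,-0.1,0,2.6]
    - [0,0,-0.1,0,3.4]
    - [0,0,-0.1,0,4]
    - [0,0,-0.1,0,4]
    - [0,0,1,0,4]
    - [0,0,3,0,4]
    - [0,0,7,0,4]
    - [0,0,12,0,4]
    - [-1,-4,17,0,4]
    - [-1,-8,20,0,4]
    - [-1,-8,20,0,4]
    - [-1,-8,20,0,4]

```text
time_s: 48.98
position: [397.9, -25.1, 278.0]
orientation: [0.321, -0.581, 0.629, -0.404]
contact_force: [-0.3, 1.4, -0.8]
grip_width: 40.0
```

```bash
python3 look.py 25; python3 - <<'E'
from h import *
t=capture('top')[:,:,::-1]; cv2.imwrite('pics/t25.png',t)
s=capture('scene')[:,:,::-1]; cv2.imwrite('pics/s25.png',s)
E
```

```text
[397.9 -25.1 278. ] yaw 61.64756471136748 dq 0.021 t 48.975 F [-0.3  1.4 -0.8] w 39.978008070544895
```

View pics/w25.png

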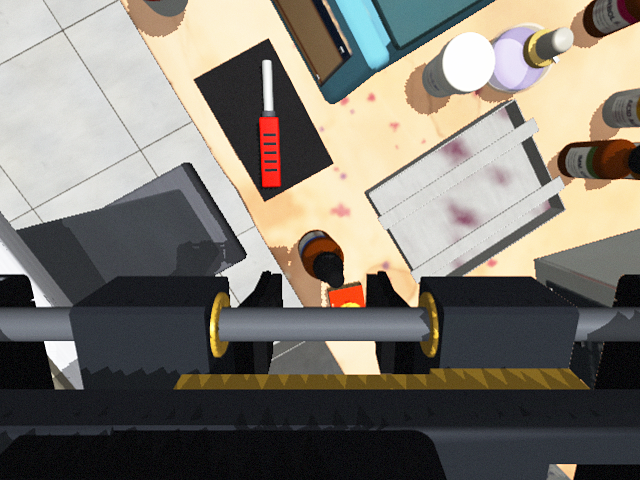

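View pics/s25.png

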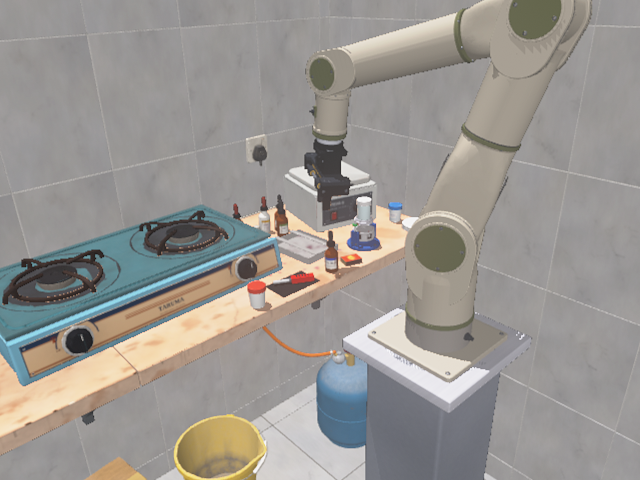

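```bash
python3 -c "
from station import *
print(hand_in())"
```

```text
the job is handed in; nothing more can be done
None
```

I raised the table to the green mark, within what I could measure, laid the bar flat on the black mat and handed the job in at about 49 s. I drove the collar only with the bar, in three clockwise swings of about 80°, 65° and 36°.

**Height:** My check after the third swing put the pointer about 1 mm above the mark. I put the bar back in and turned the collar about 11° the other way. The net turn is about 170° (2.97 rad), or about 17 mm.
- **Wrist view, last check:** this put the pointer within about 0.5 mm of the mark's middle, if anything slightly high.
- **Scene camera:** this agrees only to about 1 mm and gave mixed readings, some slightly low.
- **Not re-checked:** I took no height reading after laying the bar down.

**Bar:** The last wrist picture shows it lying flat and fully inside the mat, with the gripper open and clear.

**Other things:**
- **Moving the bar first:** as it lay, the bar was too close to the stove to grip, so I pushed it round on the bench with a closed finger.
- **Joint limits:** two arm joints ran up against their range limits (reading -0.499 and 1.339) and the tool tilted about 8°. I worked them free; the tilt stayed to the end but did not stop the later insertions or the placing.
- **Forces:** the readings I took stayed below about 8 N.
- **Bystanders:** I saw none of them moved in the last pictures.

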